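Touch off the die block and ready the riveting pan

ROBOT

A 6-joint arm with a two-finger parallel gripper is mounted at the origin on the work surface. World frame = base frame: x ahead of the robot, y to its left, z up, the work surface at z = 0. Lengths are in m, angles in rad, forces in N, time in s.
With the tool pointing down it reaches from about 0.25 to 0.8 m from the base axis. Payload 8.5 kg.
Tool frame: the origin (TCP) lies at the very end of the fingers, on their centre line; the grasp point (between the pads) lies 19 mm behind it; z points along the fingers, y is the line along which they close (so a half turn about z gives the same grasp; the last joint's range is limited). The gripper opens to 85 mm and grips with 20 to 120 N. Pads are 22 mm wide; open, the fingers measure 114 mm over their backs; the gripper's body (76 mm by 85 mm) begins 54 mm behind the grasp point. The pads swing forward as they close: fully open they stand 13 mm farther back than shut.
Start: joints at [-1.235, 0.238, -0.013, 1.319, 0, 1.571], TCP at [0.173, -0.496, 0.231] pointing down, gripper open.
Joint ranges: [-2.66, 2.66], [-1.03, 1.9], [-1.14, 1.46], [-1.82, 2.27], [-1.45, 1.34], [-3.14, 3.14]. Speed limits (rad/s): [2.22, 2.22, 2.79, 3.14, 3.14, 3.14].

INTERFACE

Orientations are given as a unit quaternion [x, y, z, w].
In Python, from cell import get_obs, eyes, job gives the robot as it stands. The module is installed in compiled form; this text tells all that it offers.
- The arm moves only by the shell command python3 -m handwheel 'ROWS'. ROWS is JSON, a list of rows, each an object with "offset": the shift along the tool's x, y, z each as a share of 25 cm, from -1 to 1, a list of three; "angular": the turn, a rotation vector about the tool's x, y, z each as a share of 90 degrees, from -1 to 1, a list of three; "gripper": the opening, from 0 (shut) to 1 (fully open). A call has 1 to 20 rows; each row shifts and turns the commanded pose from where the row before left it, along the tool's axes as they then stand; what a row does not reach is not made up. A row lasts 1/10 s, in which the tool goes at most 50 mm and 8.59 degrees, less where a joint would pass 70% of its speed; a pose out of reach is approached as far as the arm can. A call with a number of a shift or a turn outside -1 to 1 is refused whole. A call with a gripper value outside its range is refused whole. The fingers move at their own pace and stop on an object; the grip force is fixed at half the most. Time passes only in rows, so rows that do not move let the fingers close. It gives the time, the measured TCP pose, the force, the opening and the grip force at its end, in the units of the state.
- get_obs(): the state, without advancing time (a new reading comes with each control period).
- eyes.grab_frame(name): name is "side" or "top"; returns (picture, depth): 420x560x3 uint8, blue, green, red; 420x560 float32, m along the optical axis (not along the pixel's ray), 0 where there is no reading.
- eyes.calibration(name): a dict with "fx", "fy", "cx", "cy" (pixels), "xyz" and "attitude" of the camera in the world. Camera axes: x right, y down, z forward; pixel columns grow to the right and rows downward; lengths in m; the calibration is good to about 2 mm. A picture is of the moment at which its call begins. calibration takes no time and is no camera call.
- job.job_done(): hands the job in; it is judged then, once.
The state is a dict: "t": time; "joint_pos": joint angles; "joint_vel": joint speeds; "effort": joint torques, N m; "tcp_pos": TCP position; "ee_rot": TCP orientation; "ft_force": force on the tool from outside, world axes, zero at the start; "ft_torque": the same for the moment, N m; "opening": finger opening in m; "grasp_force": force on a finger pad.
Only numpy, scipy, OpenCV 4.12 (cv2) and the standard library are available. Lean on these libraries where they do the work, as an engineer would, in place of code of your own. Each camera call takes 0.05 s, during which the arm holds its last target. There are 200 camera calls.

TASK

Get this leather bench ready for riveting: with the spring probe, gently touch off the clamped die block on its red spot, then the yellow, then the blue, and lay the probe back on its cork pad. Then slide the iron pan, without lifting or tipping it, from the white ring to the middle of the green ring, and after that pour the studs from the cup into it and stand the cup upright on its coaster again. The stray studs on the bench belong in the pan too (at any time), and the mallet and the awl stay where they are.

Things in the scene. Friction and masses are not known exactly. Their poses are not given: they have to be found in the camera images.
- block: steel die block clamped to the bench, 80 (x) x 130 (y) x 60 mm high, brass flower pattern on top; origin under its centre on the bench, z up. Its -x face (towards the robot) carries the red and yellow touch spots, its -y end face the blue one; grey clamps stand against its +x face and an end stop at its +y end. Position and yaw vary, it cannot move
- spot_red: red touch spot: disc of 26 mm diameter standing 2 mm proud on the block's -x face; origin at the centre of its outer surface, at (-42, 42, 37) mm in the block's frame; its own x axis points straight out of the face. A red square 14 mm wide on the block's top edge marks it from above
- spot_yellow: yellow touch spot: disc of 26 mm diameter standing 2 mm proud on the block's -x face; origin at the centre of its outer surface, at (-42, -42, 37) mm in the block's frame; its own x axis points straight out of the face. A yellow square 14 mm wide on the block's top edge marks it from above
- spot_blue: blue touch spot: disc of 26 mm diameter standing 2 mm proud on the block's -y end face; origin at the centre of its outer surface, at (0, -67, 37) mm in the block's frame; its own x axis points straight out of the face. A blue square 14 mm wide on the block's top edge marks it from above
- probe_mid (a point): centre (half-way up) of the handle of the spring touch probe: orange box 90 mm long (x) x 22 wide (y) x 26 high, loose, 0.17 kg, starts lying on the cork pad; x axis points along the handle to the stylus, z up. Best taken from above across its 22 mm width, at the centre
- stylus: stylus of the probe: 6 mm steel rod along the probe's x axis ending in a red ball of 12 mm diameter; origin at the ball's centre, 100 mm ahead of probe_mid on the handle's axis. It is sprung: pushed straight in it gives way from about 1.3 N, up to 12 mm of travel (about 4.3 N), then it is rigid; sideways it is rigid
- pad: cork pad fixed on the bench, 190 (x) x 80 (y) x 4 mm thick, the probe's resting place; origin at the centre of its underside
- pan: small dark iron pan, loose, 0.55 kg: round, 106 mm across at the rim, 92 mm across the foot, 45 mm high, wall 4 mm, floor 5 mm; straight handle towards its -x, 18 mm wide (y), 14 mm thick, spanning x -159 to -49 mm and z 27 to 41 mm; origin at the centre of its underside, z up
- pan_handle (a point): grip point in the middle of the pan's handle, 105 mm from the pan's axis (towards its -x) and 34 mm above the bench; the handle runs along x
- ring_white: white ring painted on the bench, 128 mm diameter, flat; origin at its centre. The pan starts standing on it, to about 12 mm
- ring_green: green ring painted on the bench, 128 mm diameter, flat; origin at its centre. The pan has to end here
- cup_mid (a point): centre (half-way up) of the blue round cup without handle: 58 mm across the rim, slightly narrower below, 75 mm high, wall 3 mm, loose, 0.12 kg, z axis up through its mouth, starts upright on the coaster holding 4 to 6 silvery steel studs
- coaster: dark wooden coaster fixed on the bench, round, 100 mm diameter, 4 mm thick, the cup's place; origin at the centre of its underside
- stud0_c (a point): centre of a silvery steel stud, cylinder of 16 mm diameter and 12 mm height along its z, 0.02 kg, starts in the cup; None if absent
- stud1_c (a point): centre of a silvery steel stud, cylinder of 16 mm diameter and 12 mm height along its z, 0.02 kg, starts in the cup; None if absent
- stud2_c (a point): centre of a silvery steel stud, cylinder of 16 mm diameter and 12 mm height along its z, 0.02 kg, starts in the cup; None if absent
- stud3_c (a point): centre of a silvery steel stud, cylinder of 16 mm diameter and 12 mm height along its z, 0.02 kg, starts in the cup; None if absent
- stud4_c (a point): centre of a silvery steel stud, cylinder of 16 mm diameter and 12 mm height along its z, 0.02 kg, starts in the cup; None if absent
- stud5_c (a point): centre of a silvery steel stud, cylinder of 16 mm diameter and 12 mm height along its z, 0.02 kg, starts in the cup; None if absent
- stray0_c (a point): centre of a stray silvery steel stud, cylinder of 16 mm diameter and 12 mm height along its z, 0.02 kg, starts standing upright on the bench; None if absent
- stray1_c (a point): centre of a stray silvery steel stud, cylinder of 16 mm diameter and 12 mm height along its z, 0.02 kg, starts standing upright on the bench; None if absent
- stray2_c (a point): centre of a stray silvery steel stud, cylinder of 16 mm diameter and 12 mm height along its z, 0.02 kg, starts standing upright on the bench; None if absent
- mallet: wooden mallet lying on the right of the bench, a bystander: head 100 mm long and 72 mm thick, origin under the head
- awl: wood-handled awl 150 mm long lying on the bench behind the block, a bystander

How it is judged:
By the outcome, as a careful person would: the job done as asked, in the order asked, and still so for the second after the job is handed in, with the robot touching nothing.
Of stud3, stud4, stud5 only 1 to 3 are there at a start; the rules pass over those that are not, and their reading is None.
Of stray0, stray1, stray2 only 1 to 3 are there at a start; the rules pass over those that are not, and their reading is None.
At some moment in a run one of pan, stray0, stray1, stray2 may be knocked a few centimetres aside while the robot is not near it.
It also fails if it takes over 210 s, if anything falls off the work surface, if the arm or the gripper's body presses on something with over 40 N, if the wrist force passes 120 N, or if a joint passes its speed limit or range.

## Working session

There is one attempt and no reset: what is moved stays moved. The work goes in short steps, Python scripts to look and compute and a shell command to move; the robot and the scene stay as the last step left them, time stands still between calls to the robot, and variables do not carry over. Pictures are saved under pics/ and viewed, at most 14 in all, crops included, and the job is handed in when it is done.

```bash
ls; mkdir -p pics
cat > h.py <<'E'
import numpy as np, cv2
from scipy.spatial.transform import Rotation as R
from cell import get_obs, eyes, job
def world(name, depth, us, vs):
    c=eyes.calibration(name); us=np.asarray(us,float); vs=np.asarray(vs,float)
    z=depth[vs.astype(int),us.astype(int)]
    p=np.stack([(us-c['cx'])/c['fx']*z,(vs-c['cy'])/c['fy']*z,z],-1)
    return R.from_quat(c['attitude']).apply(p)+np.array(c['xyz'])
def cloud(name,d):
    v,u=np.mgrid[0:420,0:560]
    return world(name,d,u.ravel(),v.ravel()).reshape(420,560,3)
def grab(name,tag):
    im,d=eyes.grab_frame(name); cv2.imwrite(f'pics/{tag}.png',im); np.save(f'pics/{tag}.npy',d); return im,d
E
python3 - <<'E'
from h import *
for n in ('top','side'):
    print(n,eyes.calibration(n)); grab(n,n+'0')
o=get_obs(); print({k:np.round(v,3) for k,v in o.items()})
E
```

```text
pics
top {'fx': 510.7510520946368, 'fy': 510.7510520946368, 'cx': 291.23399971874505, 'cy': 203.95162859648136, 'xyz': array([0.42395492, 0.00934595, 1.35716797]), 'attitude': array([-0.69645372,  0.71365261, -0.06053278,  0.04458651])}
side {'fx': 382.27880203755, 'fy': 382.27880203755, 'cx': 280.8705433693142, 'cy': 207.95792497444427, 'xyz': array([0.26062575, 0.83522475, 0.68657073]), 'attitude': array([-0.16163708,  0.87020764, -0.45687741,  0.08874207])}
{'t': np.float64(0.1), 'joint_pos': array([-1.235,  0.239, -0.014,  1.319,  0.   ,  1.571]), 'joint_vel': array([-0.001, -0.001,  0.003, -0.   ,  0.   , -0.001]), 'effort': array([ 1.0000e-03, -5.3972e+01,  3.4700e+01,  1.3000e-02,  0.0000e+00,
       -0.0000e+00]), 'tcp_pos': array([ 0.173, -0.495,  0.231]), 'ee_rot': array([ 0.986,  0.167, -0.   , -0.001]), 'ft_force': array([0.913, 0.493, 0.524]), 'ft_torque': array([ 0.005,  0.003, -0.038]), 'grasp_force': np.float64(0.0), 'opening': np.float64(0.085)}
```

View pics/top0.png

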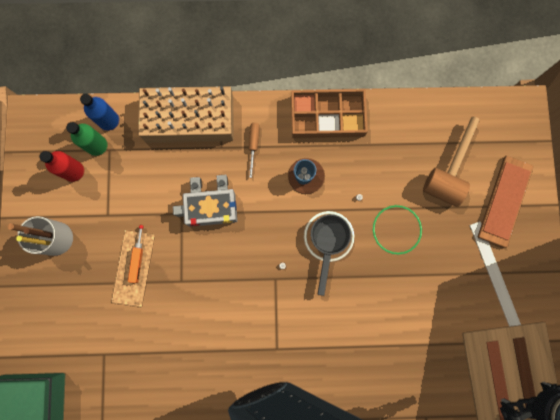

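View pics/side0.png

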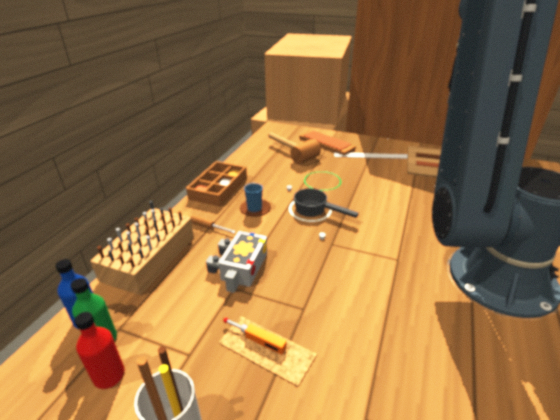

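The top view shows the probe at (136,262) with its ball at (141,229), the block at (209,207), the cup at (305,173), the pan at (330,233) with its handle running to (324,290), the green ring at (398,230), and strays at (360,197) and (282,266). The side view shows the same two strays.

```bash
cat > meas.py <<'E'
from h import *
def box(m,u0,u1,v0,v1):
    k=np.zeros(m.shape,bool); k[v0:v1,u0:u1]=1; return m&k
def rect(P):
    (c,s,a)=cv2.minAreaRect((P[:,:2]*1000).astype(np.float32)); return np.round(c,1),np.round(s,1),round(a,1)
def pca(P):
    q=P[:,:2]-P[:,:2].mean(0); w,v=np.linalg.eigh(q.T@q); return np.degrees(np.arctan2(v[1,1],v[0,1]))
def rep(n,P): print(n,len(P),'mean',np.round(P.mean(0)*1000,1),'z5/50/95',np.round(np.percentile(P[:,2],[5,50,95])*1000,1),'rect',rect(P) if len(P)>4 else '')
def hsvmask(im,h0,h1,s0=120,v0=60):
    h=cv2.cvtColor(im,cv2.COLOR_BGR2HSV); return (h[...,0]>=h0)&(h[...,0]<=h1)&(h[...,1]>=s0)&(h[...,2]>=v0)
E
python3 - <<'E'
from meas import *
im=cv2.imread('pics/top0.png'); d=np.load('pics/top0.npy'); W=cloud('top',d); z=W[...,2]
ok=d>0
rep('bench',W[box(ok,200,270,320,345)])
M=box(ok&(z>.045),170,250,180,235); rep('blocktop',W[M])
m=box(ok&(z>.02),115,155,235,290); rep('probe',W[m]); print('ang',pca(W[m]))
m=box(hsvmask(im,0,6,150,80)|hsvmask(im,174,180,150,80),130,152,220,240); rep('ball',W[m&ok])
m=box(ok&(z>.035),295,365,205,262); rep('panrim',W[m])
m=box(ok&(z>.035),310,340,263,305); rep('panhandle',W[m]);m=box(ok&(z>.025),310,340,265,305); rep('panhandle',W[m]); print('ang',pca(W[m]))
m=box(ok&hsvmask(im,45,75,120,60),365,430,200,262); rep('green',W[m]); 
pts=(W[m][:,:2]*1000).astype(np.float32); print('circ',cv2.minEnclosingCircle(pts))
m=box(ok&(z>.06),280,335,145,200); rep('cuprim',W[m]); print(cv2.minEnclosingCircle((W[m][:,:2]*1000).astype(np.float32)))
for n,b in (('s0',(350,370,187,207)),('s1',(272,292,256,276))):
    m=box(ok&(z>.006),*b); rep(n,W[m]); print(np.round(W[m][W[m][:,2]>.009].mean(0)*1000,1))
for n,h in (('red',(0,5)),('yellow',(22,32)),('blue',(100,125))):
    m=box(hsvmask(im,*h,150,80)&ok&(z>.05),170,250,180,235); rep(n,W[m]) if m.any() else print(n,'none')
# side
im=cv2.imread('pics/side0.png'); d=np.load('pics/side0.npy'); W=cloud('side',d); z=W[...,2]; ok=d>0
print('SIDE'); rep('bench',W[box(ok,300,340,290,310)])
m=box(ok&(z>.056),215,275,228,275); rep('blocktop',W[m])
m=box(ok&(z>.0265),235,292,315,360); rep('probe',W[m])
m=box(ok&(z>.04),290,332,185,215); rep('panrim',W[m])
m=box(ok&(z>.036),328,360,200,218); rep('handle',W[m])
m=box(ok&(z>.074),240,268,180,200); rep('cuprim',W[m])
for n,b in (('s0',(283,296,182,194)),('s1',(315,330,230,243))):
    m=box(ok&(z>.009),*b); rep(n,W[m])
m=box(ok&(z>.003)&(z<.012),215,320,315,382);rep('pad',W[m])
E
python3 - <<'E'
import cv2
im=cv2.imread('pics/top0.png')
cv2.imwrite('pics/c0.png',cv2.resize(im[150:310,110:430],None,fx=2.5,fy=2.5,interpolation=cv2.INTER_CUBIC))
E
```

```text
bench 1742 mean [295.9 131.2   0.4] z5/50/95 [-4.   0.4  4.9] rect (array([295.8, 131.7]), array([179.5,  61.7]), 88.4)
blocktop 1746 mean [617.9 191.6  59.7] z5/50/95 [49.5 60.5 65.3] rect (array([629.9, 203.1]), array([109.9, 160.7]), 3.8)
probe 365 mean [479.6 382.4  28.7] z5/50/95 [22.2 29.  34. ] rect (array([491. , 382.3]), array([ 24. , 121.3]), 84.5)
ang 172.900283847958
ball 11 mean [573.6 371.2  22.2] z5/50/95 [19.6 22.2 24.7] rect (array([573.9, 371.1]), array([8.3, 6.5]), 70.3)
panrim 320 mean [ 532.1 -123.2   43.2] z5/50/95 [36.4 43.3 49. ] rect (array([ 538.7, -119.7]), array([104.5, 111.8]), 36.8)
panhandle 224 mean [426.8 -99.7  41.4] z5/50/95 [36.9 41.5 45.5] rect (array([426.6, -99.9]), array([18.4, 82.5]), 79.2)
panhandle 218 mean [424.  -99.   41.1] z5/50/95 [35.7 41.4 45.5] rect (array([423.9, -99.5]), array([18.1, 76.7]), 78.7)
ang 168.42320208854062
green 43 mean [ 557.9 -303.9    1.3] z5/50/95 [-2.9  0.8  5.2] rect (array([ 551.3, -298.6]), array([128.3,  86.3]), 7.0)
circ ((552.0167846679688, -304.3849182128906), 65.29124450683594)
cuprim 141 mean [707.7 -59.
[... 1140 characters left out ...]
0 mean [ 533.6 -120.2   44.3] z5/50/95 [40.6 44.3 48.1] rect (array([ 538.4, -121.6]), array([110.5, 106.8]), 27.4)
handle 158 mean [432.6 -96.7  41.5] z5/50/95 [36.9 42.1 44.9] rect (array([ 435.2, -100. ]), array([20.5, 99. ]), 78.3)
cuprim 86 mean [703.5 -57.2  78.6] z5/50/95 [74.8 79.  82. ] rect (array([703.8, -58.4]), array([55.2, 56.8]), 14.3)
s0 14 mean [ 631.8 -187.5   21.1] z5/50/95 [13.  14.9 45.9] rect (array([ 620.8, -166.9]), array([ 10.7, 102.8]), 30.2)
s1 21 mean [464.8   5.6  13.4] z5/50/95 [10.3 13.8 15.4] rect (array([465.4,   4.1]), array([14.1, 13.6]), 16.1)
pad 2739 mean [461.2 403.1   5.3] z5/50/95 [3.2 5.2 7.6] rect (array([473.5, 391.9]), array([230.3, 159.8]), 20.9)
```

View pics/c0.png

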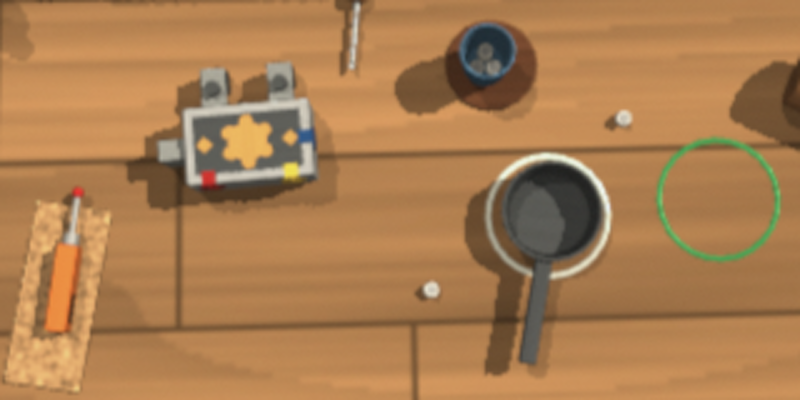

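The crop shows the red square at (209,179), yellow at (291,172) and blue at (307,136), the probe on the cork, the pan centred at (553,212) and the studs in the cup. Measured heights fit the text: block 60–62, probe top 30, rim 44, cup rim 79 and studs 12–13 mm.

```bash
cat > plan.py <<'E'
import sys
from h import *
# plan.py x y z yaw_of_tool_x(deg) [mm]; turn first, then shift in turned frame
def plan(x,y,z,yaw,pitch=0):
    o=get_obs(); Rc=R.from_quat(o['ee_rot']); a=np.radians(yaw)
    Rt=R.from_euler('z',yaw,degrees=True)*R.from_euler('x',180,degrees=True)
    rv=(Rc.inv()*Rt).as_rotvec(); d=Rt.inv().apply(np.array([x,y,z])/1000-o['tcp_pos'])
    now=np.degrees(np.arctan2(*Rc.as_matrix()[[1,0],0]))
    print('t',round(float(o['t']),1),'tcp',np.round(o['tcp_pos']*1000,1),'yaw',round(now,2),'q6',np.round(np.degrees(o['joint_pos'][[0,5]]),1),'F',np.round(o['ft_force'],2),'open',round(float(o['opening'])*1000,1))
    print(' turn share',np.round(rv/(np.pi/2),4),' shift share(tool after turn)',np.round(d/.25,4),'norm mm',round(np.linalg.norm(d)*1000))
if __name__=='__main__': plan(*map(float,sys.argv[1:]))
E
python3 -m handwheel '[{"offset":[0,0,-0.16],"angular":[0,0,0.09],"gripper":1},{"offset":[0,0,-0.16],"angular":[0,0,0.09],"gripper":1},{"offset":[0,0,0],"angular":[0,0,0.09],"gripper":1},{"offset":[0,0,0],"angular":[0,0,0],"gripper":1}]'
python3 plan.py 479.5 384.5 120 -7; python3 plan.py 479.5 384.5 120 173
```

```text
t: 0.5
tcp_pos: [0.1731, -0.496, 0.3119]
ee_rot: [0.999, -0.045, 0.0, 0.001]
ft_force: [0.5, -0.1, -0.6]
opening: 0.0853
grasp_force: 0.0
t 0.5 tcp [ 173.1 -496.   311.9] yaw -5.18 q6 [-70.8 114.4] F [ 0.51 -0.08 -0.56] open 85.3
 turn share [ 0.0007 -0.0003  0.0202]  shift share(tool after turn) [ 0.7872 -3.6452  0.7675] norm mm 952
t 0.5 tcp [ 173.1 -496.   311.9] yaw -5.18 q6 [-70.8 114.4] F [ 0.51 -0.08 -0.56] open 85.3
 turn share [ 5.0000e-04  1.2000e-03 -1.9798e+00]  shift share(tool after turn) [-0.7872  3.6452  0.7675] norm mm 952
```

```bash
python3 -m handwheel '[{"offset":[0,0,0],"angular":[0,0,-0.095],"gripper":1},{"offset":[0,0,0],"angular":[0,0,-0.095],"gripper":1},{"offset":[0,0,0],"angular":[0,0,-0.095],"gripper":1},{"offset":[0,0,0],"angular":[0,0,-0.095],"gripper":1},{"offset":[0,0,0],"angular":[0,0,-0.095],"gripper":1},{"offset":[0,0,0],"angular":[0,0,-0.095],"gripper":1},{"offset":[0,0,0],"angular":[0,0,-0.095],"gripper":1},{"offset":[0,0,0],"angular":[0,0,-0.095],"gripper":1},{"offset":[0,0,0],"angular":[0,0,-0.095],"gripper":1},{"offset":[0,0,0],"angular":[0,0,-0.095],"gripper":1},{"offset":[0,0,0],"angular":[0,0,-0.095],"gripper":1},{"offset":[0,0,0],"angular":[0,0,-0.095],"gripper":1},{"offset":[0,0,0],"angular":[0,0,-0.095],"gripper":1},{"offset":[0,0,0],"angular":[0,0,-0.095],"gripper":1},{"offset":[0,0,0],"angular":[0,0,-0.095],"gripper":1},{"offset":[0,0,0],"angular":[0,0,-0.095],"gripper":1},{"offset":[0,0,0],"angular":[0,0,-0.095],"gripper":1},{"offset":[0,0,0],"angular":[0,0,-0.095],"gripper":1},{"offset":[0,0,0],"angular":[0,0,-0.095],"gripper":1},{"offset":[0,0,0],"angular":[0,0,-0.095],"gripper":1}]' >/dev/null
python3 -m handwheel '[{"offset":[-0.04,0.19,0],"angular":[0,0,-0.08],"gripper":1},{"offset":[-0.04,0.19,0],"angular":[0,0,0],"gripper":1},{"offset":[-0.04,0.19,0],"angular":[0,0,0],"gripper":1},{"offset":[-0.04,0.19,0],"angular":[0,0,0],"gripper":1},{"offset":[-0.04,0.19,0],"angular":[0,0,0],"gripper":1},{"offset":[-0.04,0.19,0],"angular":[0,0,0],"gripper":1},{"offset":[-0.04,0.19,0],"angular":[0,0,0],"gripper":1},{"offset":[-0.04,0.19,0],"angular":[0,0,0],"gripper":1},{"offset":[-0.04,0.19,0],"angular":[0,0,0],"gripper":1},{"offset":[-0.04,0.19,0],"angular":[0,0,0],"gripper":1},{"offset":[-0.04,0.19,0],"angular":[0,0,0],"gripper":1},{"offset":[-0.04,0.19,0],"angular":[0,0,0],"gripper":1},{"offset":[-0.04,0.19,0],"angular":[0,0,0],"gripper":1},{"offset":[-0.04,0.19,0],"angular":[0,0,0],"gripper":1},{"offset":[-0.04,0.19,0],"angular":[0,0,0],"gripper":1},{"offset":[0,0,0],"angular":[0,0,0],"gripper":1}]' >/dev/null
python3 plan.py 479.5 384.5 120 173
```

```text
t 4.1 tcp [413.4 195.9 309.1] yaw 173.67 q6 [25.3 31.6] F [-0.27 -0.63 -0.29] open 85.5
 turn share [-0.0002 -0.0016  0.0075]  shift share(tool after turn) [-0.1704  0.7808  0.7563] norm mm 275
```

```bash
python3 -m handwheel '[{"offset":[-0.03,0.155,0.1],"angular":[0,0,0.003],"gripper":1},{"offset":[-0.03,0.155,0.15],"angular":[0,0,0],"gripper":1},{"offset":[-0.03,0.155,0.15],"angular":[0,0,0],"gripper":1},{"offset":[-0.03,0.155,0.15],"angular":[0,0,0],"gripper":1},{"offset":[-0.03,0.155,0.15],"angular":[0,0,0],"gripper":1},{"offset":[0,0,0.05],"angular":[0,0,0],"gripper":1},{"offset":[0,0,0],"angular":[0,0,0],"gripper":1},{"offset":[0,0,0],"angular":[0,0,0],"gripper":1}]' >/dev/null
python3 plan.py 475.5 384.5 7 172.7
```

```text
t 4.9 tcp [469.3 365.8 136.3] yaw 172.94 q6 [37.9 45. ] F [-0.63 -0.1   1.1 ] open 85.8
 turn share [-0.0006 -0.0005  0.0027]  shift share(tool after turn) [-0.0149  0.0772  0.5171] norm mm 131
```

Run:
```python
from meas import *
im,d=grab('top','top1'); W=cloud('top',d); z=W[...,2]; ok=d>0
im2,d2=grab('side','side1'); W2=cloud('side',d2)
m=box((d2>0)&hsvmask(im2,5,13,200,120)&(W2[...,2]>.027)&(W2[...,2]<.04),235,292,315,360); rep('probe',W2[m]); print(pca(W2[m]))
m=box((d2>0)&(hsvmask(im2,0,4,170,120)|hsvmask(im2,176,180,170,120)),218,236,312,328); rep('ball',W2[m])
```

```text
probe 21 mean [468.8 397.2  28.3] z5/50/95 [27.2 28.3 29.5] rect (array([470.6, 397. ]), array([ 4.5, 75. ]), 85.2)
173.497292842345
ball 5 mean [573.4 375.4  22.2] z5/50/95 [19.8 21.7 24.6] rect (array([573.2, 375.5]), array([4.5, 1.6]), 35.0)
```

```bash
python3 -m handwheel '[{"offset":[-0.013,0.078,0.1],"angular":[0,0,0.003],"gripper":1},{"offset":[0,0,0.1],"angular":[0,0,0],"gripper":1},{"offset":[0,0,0.1],"angular":[0,0,0],"gripper":1},{"offset":[0,0,0.1],"angular":[0,0,0],"gripper":1},{"offset":[0,0,0.06],"angular":[0,0,0],"gripper":1},{"offset":[0,0,0.05],"angular":[0,0,0],"gripper":1},{"offset":[0,0,0],"angular":[0,0,0],"gripper":1},{"offset":[0,0,0],"angular":[0,0,0],"gripper":1}]' >/dev/null
python3 plan.py 475 384.5 7 172.7
python3 -m handwheel '[{"offset":[0,0,0],"angular":[0,0,0],"gripper":0.6},{"offset":[0,0,0],"angular":[0,0,0],"gripper":0.4},{"offset":[0,0,0],"angular":[0,0,0],"gripper":0.2},{"offset":[0,0,0],"angular":[0,0,0],"gripper":0},{"offset":[0,0,0],"angular":[0,0,0],"gripper":0},{"offset":[0,0,0],"angular":[0,0,0],"gripper":0},{"offset":[0,0,0],"angular":[0,0,0],"gripper":0},{"offset":[0,0,0],"angular":[0,0,0],"gripper":0},{"offset":[0,0,0],"angular":[0,0,0],"gripper":0},{"offset":[0,0,0],"angular":[0,0,0],"gripper":0}]'
python3 plan.py 475 384.5 7 172.7
```

```text
t 5.8 tcp [475.9 386.    9.7] yaw 172.59 q6 [39.  46.4] F [ 0.55 -0.27  0.82] open 85.3
 turn share [ 0.0007  0.0006 -0.0012]  shift share(tool after turn) [ 0.003  -0.0063  0.0109] norm mm 3
t: 6.8
tcp_pos: [0.4756, 0.3862, 0.009]
ee_rot: [0.064, 0.998, 0.0, 0.0]
ft_force: [-1.2, -0.5, 6.4]
opening: 0.0208
grasp_force: 60.4
t 6.8 tcp [475.6 386.2   9. ] yaw 172.6 q6 [39.1 46.5] F [-1.25 -0.52  6.36] open 20.8
 turn share [ 0.0004  0.0003 -0.0011]  shift share(tool after turn) [ 0.0016 -0.0069  0.0082] norm mm 3
```

```bash
python3 -m handwheel '[{"offset":[0,0,-0.03],"angular":[0,0,0],"gripper":0},{"offset":[0,0,-0.1],"angular":[0,0,0],"gripper":0},{"offset":[0,0,-0.15],"angular":[0,0,0],"gripper":0},{"offset":[0,0,-0.15],"angular":[0,0,-0.06],"gripper":0},{"offset":[0,0,0],"angular":[0,0,-0.06],"gripper":0},{"offset":[0,0,0],"angular":[0,0,0],"gripper":0},{"offset":[0,0,0],"angular":[0,0,0],"gripper":0}]' 
python3 plan.py 436.5 219.5 29 -176
```

```text
t: 7.5
tcp_pos: [0.4748, 0.3855, 0.1155]
ee_rot: [-0.028, 1.0, -0.0, -0.001]
ft_force: [0.5, 0.8, -1.6]
opening: 0.0206
grasp_force: 59.5
t 7.5 tcp [474.8 385.5 115.5] yaw -176.75 q6 [39.1 35.8] F [ 0.49  0.81 -1.61] open 20.6
 turn share [-0.0005 -0.0008 -0.0084]  shift share(tool after turn) [ 0.1993 -0.6516  0.3459] norm mm 191
```

```bash
python3 -m handwheel '[{"offset":[0.05,-0.163,0],"angular":[0,0,-0.008],"gripper":0},{"offset":[0.05,-0.163,0],"angular":[0,0,0],"gripper":0},{"offset":[0.05,-0.163,0],"angular":[0,0,0],"gripper":0},{"offset":[0.05,-0.163,0],"angular":[0,0,0],"gripper":0},{"offset":[0,0,0.1],"angular":[0,0,0],"gripper":0},{"offset":[0,0,0.1],"angular":[0,0,0],"gripper":0},{"offset":[0,0,0.1],"angular":[0,0,0],"gripper":0},{"offset":[0,0,0.04],"angular":[0,0,0],"gripper":0},{"offset":[0,0,0],"angular":[0,0,0],"gripper":0},{"offset":[0,0,0],"angular":[0,0,0],"gripper":0}]' 
python3 plan.py 436.5 219.5 29 -176
python3 - <<'E'
from meas import *
im,d=grab('side','side2')
grab('top','top2')
cv2.imwrite('pics/c2.png',np.hstack([cv2.resize(im[200:320,190:340],None,fx=2.6,fy=2.6,interpolation=cv2.INTER_CUBIC),cv2.resize(cv2.imread('pics/top2.png')[160:280,120:270],None,fx=2.6,fy=2.6,interpolation=cv2.INTER_CUBIC)]))
W=cloud('side',d)
m=(d>0)&(hsvmask(im,0,4,160,80)|hsvmask(im,175,180,160,80)); n,l,s,c=cv2.connectedComponentsWithStats(m.astype(np.uint8))
for i in range(1,n): 
  if 2<s[i,4]<200: print(c[i],s[i,4],np.round(W[l==i].mean(0)*1000,1))
E
```

```text
t: 8.5
tcp_pos: [0.4367, 0.22, 0.0313]
ee_rot: [-0.036, 0.999, -0.0, -0.0]
ft_force: [-0.0, 0.0, -1.2]
opening: 0.0208
grasp_force: 59.6
t 8.5 tcp [436.7 220.   31.3] yaw -175.91 q6 [26.7 22.6] F [-0.01  0.04 -1.23] open 20.8
 turn share [-0.0001 -0.0003  0.001 ]  shift share(tool after turn) [ 0.0011 -0.0018  0.0093] norm mm 2
[250.  261.9] 10 [579.9 229.5  62.5]
[252.78571429 269.5       ] 14 [574.4 228.3  38.4]
[267.5 272.5] 4 [534.5 230.6  44.3]
```

View pics/c2.png

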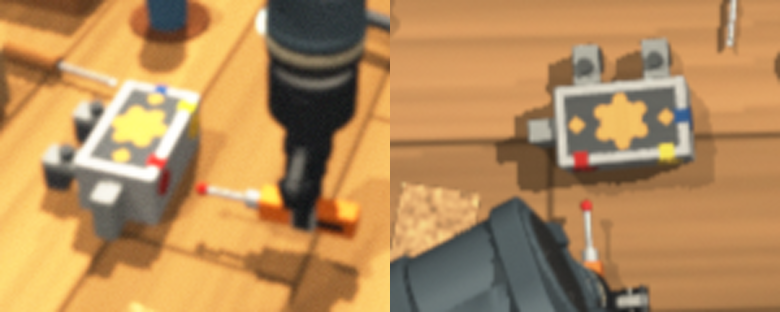

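The left half (side view) shows the red ball at (202,188), level with the red spot at (165,178). The right half (top view) shows the ball at (586,205), in line with the red square at (581,160).

```bash
python3 -m handwheel '[{"offset":[-0.03,0,0.009],"angular":[0,0,0],"gripper":0},{"offset":[-0.04,0,0],"angular":[0,0,0],"gripper":0},{"offset":[-0.03,0,0],"angular":[0,0,0],"gripper":0},{"offset":[0,0,0],"angular":[0,0,0],"gripper":0},{"offset":[0,0,0],"angular":[0,0,0],"gripper":0}]' |egrep 'tcp|ft_f'
for i in 1; do python3 -m handwheel '[{"offset":[-0.008,0,0],"angular":[0,0,0],"gripper":0},{"offset":[0,0,0],"angular":[0,0,0],"gripper":0},{"offset":[0,0,0],"angular":[0,0,0],"gripper":0}]'|egrep 'tcp|ft_f'; done
python3 -m handwheel '[{"offset":[-0.008,0,0],"angular":[0,0,0],"gripper":0},{"offset":[0,0,0],"angular":[0,0,0],"gripper":0},{"offset":[0,0,0],"angular":[0,0,0],"gripper":0}]'|egrep 'tcp|ft_f'
python3 -m handwheel '[{"offset":[-0.008,0,0],"angular":[0,0,0],"gripper":0},{"offset":[0,0,0],"angular":[0,0,0],"gripper":0},{"offset":[0,0,0],"angular":[0,0,0],"gripper":0}]'|egrep 'tcp|ft_f'
```

```text
tcp_pos: [0.4618, 0.2215, 0.0287]
ft_force: [-0.4, 0.4, -2.1]
tcp_pos: [0.4635, 0.2218, 0.0289]
ft_force: [0.5, -0.6, -1.6]
tcp_pos: [0.4656, 0.2219, 0.0288]
ft_force: [-0.6, 0.1, -1.3]
tcp_pos: [0.4677, 0.2221, 0.0288]
ft_force: [-0.5, -0.0, -0.9]
```

```bash
python3 -m handwheel '[{"offset":[-0.008,0,0],"angular":[0,0,0],"gripper":0},{"offset":[0,0,0],"angular":[0,0,0],"gripper":0},{"offset":[0,0,0],"angular":[0,0,0],"gripper":0}]'|egrep 'tcp|ft_f'
python3 -m handwheel '[{"offset":[-0.008,0,0],"angular":[0,0,0],"gripper":0},{"offset":[0,0,0],"angular":[0,0,0],"gripper":0},{"offset":[0,0,0],"angular":[0,0,0],"gripper":0}]'|egrep 'tcp|ft_f'
python3 -m handwheel '[{"offset":[0,0,0],"angular":[0,0,0],"gripper":0}]'|egrep 'tcp|ft_f'
python3 -m handwheel '[{"offset":[0,0,0],"angular":[0,0,0],"gripper":0}]'|egrep 'tcp|ft_f'
python3 - <<'E'
from meas import *
im,d=grab('side','side3'); W=cloud('side',d)
m=(d>0)&(hsvmask(im,0,4,160,80)|hsvmask(im,175,180,160,80)); n,l,s,c=cv2.connectedComponentsWithStats(m.astype(np.uint8))
for i in range(1,n): 
  if 2<s[i,4]<200: print(c[i],s[i,4],np.round(W[l==i].mean(0)*1000,1))
E
```

```text
tcp_pos: [0.4694, 0.2222, 0.0287]
ft_force: [-1.4, -0.6, -2.1]
tcp_pos: [0.4715, 0.2223, 0.0287]
ft_force: [-2.4, -0.3, -1.4]
tcp_pos: [0.4715, 0.2223, 0.0288]
ft_force: [-1.9, 0.1, -1.9]
tcp_pos: [0.4715, 0.2223, 0.0288]
ft_force: [-1.5, -0.7, -1.5]
[250.  261.9] 10 [579.8 229.6  62.6]
[253.86206897 269.75862069] 29 [571.  229.4  39.7]
```

```bash
python3 -m handwheel '[{"offset":[-0.008,0,0],"angular":[0,0,0],"gripper":0},{"offset":[0,0,0],"angular":[0,0,0],"gripper":0},{"offset":[0,0,0],"angular":[0,0,0],"gripper":0},{"offset":[0,0,0],"angular":[0,0,0],"gripper":0}]'|egrep 'tcp|ft_f'
python3 -m handwheel '[{"offset":[0.02,0,0],"angular":[0,0,0],"gripper":0},{"offset":[0.05,0,0],"angular":[0,0,0],"gripper":0},{"offset":[0.05,0,0],"angular":[0,0,0],"gripper":0},{"offset":[0,-0.112,0],"angular":[0,0,0],"gripper":0},{"offset":[0,-0.112,0],"angular":[0,0,0],"gripper":0},{"offset":[0,-0.112,0],"angular":[0,0,0],"gripper":0},{"offset":[0,0,0],"angular":[0,0,0],"gripper":0},{"offset":[0,0,0],"angular":[0,0,0],"gripper":0}]'|egrep 'tcp|ft_f'
python3 plan.py 466.5 138.3 29 -176
python3 - <<'E'
from meas import *
im,d=grab('side','side4'); W=cloud('side',d); grab('top','top4')
m=(d>0)&(hsvmask(im,0,4,160,80)|hsvmask(im,175,180,160,80)); n,l,s,c=cv2.connectedComponentsWithStats(m.astype(np.uint8))
for i in range(1,n): 
  if 2<s[i,4]<200: print(c[i],s[i,4],np.round(W[l==i].mean(0)*1000,1))
m=box((d>0)&hsvmask(im,22,32,150,80),255,290,225,275);n,l,s,c=cv2.connectedComponentsWithStats(m.astype(np.uint8))
for i in range(1,n): 
  if 2<s[i,4]<200: print('yel',c[i],s[i,4],np.round(W[l==i].mean(0)*1000,1))
E
```

```text
tcp_pos: [0.4735, 0.2225, 0.0288]
ft_force: [-2.7, -0.7, -1.4]
tcp_pos: [0.4493, 0.1364, 0.0291]
ft_force: [-0.3, 1.6, -1.4]
t 12.1 tcp [449.3 136.4  29.1] yaw -175.95 q6 [16.9 12.8] F [-0.35  1.6  -1.38] open 20.9
 turn share [0.0003 0.0004 0.0005]  shift share(tool after turn) [-0.069   0.0028  0.0005] norm mm 17
[275.5 250.5] 4 [547.8 146.8  41.3]
[250.3 262. ] 10 [579.7 228.3  61.2]
[252.78571429 269.5       ] 14 [574.6 228.   38.1]
yel [262.42857143 241.        ] 7 [584.4 144.9  60.6]
```

```bash
python3 -m handwheel '[{"offset":[-0.03,0,0],"angular":[0,0,0],"gripper":0},{"offset":[-0.04,0,0],"angular":[0,0,0],"gripper":0},{"offset":[-0.02,0,0],"angular":[0,0,0],"gripper":0},{"offset":[-0.01,0,0],"angular":[0,0,0],"gripper":0},{"offset":[0,0,0],"angular":[0,0,0],"gripper":0},{"offset":[0,0,0],"angular":[0,0,0],"gripper":0}]'|egrep 'tcp|ft_f'
python3 -m handwheel '[{"offset":[-0.008,0,0],"angular":[0,0,0],"gripper":0},{"offset":[0,0,0],"angular":[0,0,0],"gripper":0},{"offset":[0,0,0],"angular":[0,0,0],"gripper":0}]'|egrep 'tcp|ft_f'
python3 -m handwheel '[{"offset":[-0.008,0,0],"angular":[0,0,0],"gripper":0},{"offset":[0,0,0],"angular":[0,0,0],"gripper":0},{"offset":[0,0,0],"angular":[0,0,0],"gripper":0}]'|egrep 'tcp|ft_f'
python3 -m handwheel '[{"offset":[0,0,0],"angular":[0,0,0],"gripper":0}]'|egrep 'tcp|ft_f'
```

```text
tcp_pos: [0.4742, 0.1383, 0.0286]
ft_force: [-2.0, 0.8, -1.4]
tcp_pos: [0.4763, 0.1385, 0.0287]
ft_force: [-1.3, 0.9, -2.6]
tcp_pos: [0.4785, 0.1386, 0.0287]
ft_force: [-2.2, 0.9, -1.4]
tcp_pos: [0.4785, 0.1386, 0.0287]
ft_force: [-1.8, 1.1, -3.3]
```

```bash
python3 -m handwheel '[{"offset":[-0.006,0,0],"angular":[0,0,0],"gripper":0},{"offset":[0,0,0],"angular":[0,0,0],"gripper":0},{"offset":[0,0,0],"angular":[0,0,0],"gripper":0}]'|egrep 'tcp|ft_f'
python3 -m handwheel '[{"offset":[0.03,0,0],"angular":[0,0,0],"gripper":0},{"offset":[0.08,0,0],"angular":[0,0,0],"gripper":0},{"offset":[0.08,0,0],"angular":[0,0,0],"gripper":0},{"offset":[0,0,-0.15],"angular":[0,0,0],"gripper":0},{"offset":[0,0,-0.15],"angular":[0,0,0],"gripper":0},{"offset":[0,0,-0.1],"angular":[0,0,-0.09],"gripper":0},{"offset":[0,0,0],"angular":[0,0,-0.09],"gripper":0},{"offset":[0,0,0],"angular":[0,0,-0.09],"gripper":0},{"offset":[0,0,0],"angular":[0,0,-0.09],"gripper":0},{"offset":[0,0,0],"angular":[0,0,-0.09],"gripper":0},{"offset":[0,0,0],"angular":[0,0,-0.09],"gripper":0},{"offset":[0,0,0],"angular":[0,0,-0.09],"gripper":0},{"offset":[0,0,0],"angular":[0,0,-0.09],"gripper":0},{"offset":[0,0,0],"angular":[0,0,-0.09],"gripper":0},{"offset":[0,0,0],"angular":[0,0,-0.09],"gripper":0},{"offset":[0,0,0],"angular":[0,0,-0.09],"gripper":0},{"offset":[0,0,0],"angular":[0,0,0],"gripper":0},{"offset":[0,0,0],"angular":[0,0,0],"gripper":0}]'|egrep 'tcp|ft_f'
python3 plan.py 631 -12.5 29 -86
```

```text
tcp_pos: [0.4801, 0.1387, 0.0288]
ft_force: [-2.3, 0.6, -3.0]
tcp_pos: [0.4329, 0.1353, 0.129]
ft_force: [-0.0, 0.9, -0.9]
t 15.6 tcp [432.9 135.3 129. ] yaw -87.03 q6 [ 17.4 -75.6] F [-0.03  0.9  -0.88] open 21.0
 turn share [-0.0006  0.0001 -0.0114]  shift share(tool after turn) [ 0.6451 -0.749   0.4002] norm mm 267
```

```bash
python3 -m handwheel '[{"offset":[0.107,-0.125,0],"angular":[0,0,-0.011],"gripper":0},{"offset":[0.107,-0.125,0],"angular":[0,0,0],"gripper":0},{"offset":[0.107,-0.125,0],"angular":[0,0,0],"gripper":0},{"offset":[0.107,-0.125,0],"angular":[0,0,0],"gripper":0},{"offset":[0.107,-0.125,0],"angular":[0,0,0],"gripper":0},{"offset":[0.107,-0.125,0],"angular":[0,0,0],"gripper":0},{"offset":[0,0,0.1],"angular":[0,0,0],"gripper":0},{"offset":[0,0,0.1],"angular":[0,0,0],"gripper":0},{"offset":[0,0,0.1],"angular":[0,0,0],"gripper":0},{"offset":[0,0,0.1],"angular":[0,0,0],"gripper":0},{"offset":[0,0,0],"angular":[0,0,0],"gripper":0},{"offset":[0,0,0],"angular":[0,0,0],"gripper":0}]'|egrep 'tcp|ft_f'
python3 plan.py 631 -12.5 29 -86
python3 - <<'E'
from meas import *
im,d=grab('side','side5'); W=cloud('side',d); t,_=grab('top','top5')
m=(d>0)&(hsvmask(im,0,4,160,80)|hsvmask(im,175,180,160,80)); n,l,s,c=cv2.connectedComponentsWithStats(m.astype(np.uint8))
for i in range(1,n): 
  if 2<s[i,4]<200: print(c[i],s[i,4],np.round(W[l==i].mean(0)*1000,1))
cv2.imwrite('pics/c5.png',np.hstack([cv2.resize(im[160:280,190:340],None,fx=2.6,fy=2.6,interpolation=cv2.INTER_CUBIC),cv2.resize(t[130:250,180:330],None,fx=2.6,fy=2.6,interpolation=cv2.INTER_CUBIC)]))
E
```

```text
tcp_pos: [0.631, -0.0115, 0.029]
ft_force: [0.1, -0.6, -1.4]
t 16.8 tcp [631.  -11.5  29. ] yaw -85.91 q6 [ -1.  -95.1] F [ 0.14 -0.56 -1.41] open 20.7
 turn share [0.0004 0.     0.0011]  shift share(tool after turn) [0.0038 0.0003 0.    ] norm mm 1
[257.66666667 231.66666667] 3 [623.3  90.   39.9]
[249.38888889 261.66666667] 18 [581.4 229.7  62.9]
[252.85714286 269.71428571] 14 [574.8 227.2  36.6]
```

View pics/c5.png

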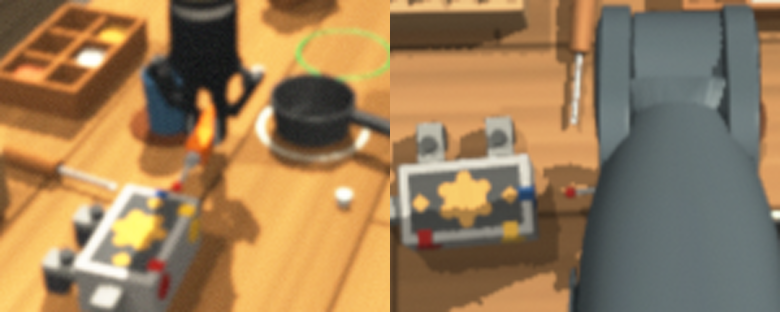

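The left half shows the ball just off the blue end of the block. The right half shows the ball at (570,192), in line with the blue square at (525,193).

```bash
python3 -m handwheel '[{"offset":[-0.03,0,0],"angular":[0,0,0],"gripper":0},{"offset":[-0.04,0,0],"angular":[0,0,0],"gripper":0},{"offset":[-0.03,0,0],"angular":[0,0,0],"gripper":0},{"offset":[-0.01,0,0],"angular":[0,0,0],"gripper":0},{"offset":[0,0,0],"angular":[0,0,0],"gripper":0},{"offset":[0,0,0],"angular":[0,0,0],"gripper":0}]'|egrep 'tcp|ft_f'
python3 -m handwheel '[{"offset":[-0.01,0,0],"angular":[0,0,0],"gripper":0},{"offset":[0,0,0],"angular":[0,0,0],"gripper":0},{"offset":[0,0,0],"angular":[0,0,0],"gripper":0}]'|egrep 'tcp|ft_f'
python3 -m handwheel '[{"offset":[-0.008,0,0],"angular":[0,0,0],"gripper":0},{"offset":[0,0,0],"angular":[0,0,0],"gripper":0},{"offset":[0,0,0],"angular":[0,0,0],"gripper":0}]'|egrep 'tcp|ft_f'
python3 -m handwheel '[{"offset":[0,0,0],"angular":[0,0,0],"gripper":0}]'|egrep 'tcp|ft_f'
```

```text
tcp_pos: [0.6291, 0.016, 0.0288]
ft_force: [-0.6, 0.5, -1.7]
tcp_pos: [0.6289, 0.0182, 0.0288]
ft_force: [0.2, -0.3, -1.7]
tcp_pos: [0.6288, 0.0203, 0.0288]
ft_force: [-0.2, -1.2, -3.0]
tcp_pos: [0.6288, 0.0203, 0.0288]
ft_force: [-0.6, -1.7, -2.2]
```

```bash
python3 -m handwheel '[{"offset":[-0.008,0,0],"angular":[0,0,0],"gripper":0},{"offset":[0,0,0],"angular":[0,0,0],"gripper":0},{"offset":[0,0,0],"angular":[0,0,0],"gripper":0}]'|egrep 'tcp|ft_f'
python3 -m handwheel '[{"offset":[-0.006,0,0],"angular":[0,0,0],"gripper":0},{"offset":[0,0,0],"angular":[0,0,0],"gripper":0},{"offset":[0,0,0],"angular":[0,0,0],"gripper":0}]'|egrep 'tcp|ft_f'
python3 -m handwheel '[{"offset":[0.03,0,0],"angular":[0,0,0],"gripper":0},{"offset":[0.08,0,0],"angular":[0,0,0],"gripper":0},{"offset":[0.04,0,0],"angular":[0,0,0],"gripper":0},{"offset":[0,0,-0.15],"angular":[0,0,0],"gripper":0},{"offset":[0,0,-0.15],"angular":[0,0,0],"gripper":0},{"offset":[0,0,-0.1],"angular":[0,0,0],"gripper":0},{"offset":[0,0,0],"angular":[0,0,0],"gripper":0}]'|egrep 'tcp|ft_f'
python3 plan.py 433 135 129 -86
python3 - <<'E'
from meas import *
im=cv2.imread('pics/top0.png'); d=np.load('pics/top0.npy'); W=cloud('top',d)
h=cv2.cvtColor(im,cv2.COLOR_BGR2HSV)
# pad: cork, brighter than the bench
m=box((h[...,2]>185)&(h[...,1]<165)|hsvmask(im,4,12,190,100),105,165,222,312)
m=cv2.morphologyEx(m.astype(np.uint8),cv2.MORPH_CLOSE,np.ones((5,5)));n,l,s,c=cv2.connectedComponentsWithStats(m)
i=1+np.argmax(s[1:,4]); print(s[i]); r=cv2.minAreaRect(np.argwhere(l==i)[:,::-1].astype(np.float32)); print(r)
# intersect centre with z=4mm
cc=eyes.calibration('top'); Rm=R.from_quat(cc['attitude'])
def atz(u,v,z):
    ray=Rm.apply([(u-cc['cx'])/cc['fx'],(v-cc['cy'])/cc['fy'],1]); o=np.array(cc['xyz']); return (o+ray*(z-o[2])/ray[2])*1000
print(atz(*r[0],.004)); print([np.round(atz(*p,.004),0) for p in cv2.boxPoints(r)])
E
```

```text
tcp_pos: [0.6286, 0.0224, 0.0288]
ft_force: [1.3, -2.2, -1.4]
tcp_pos: [0.6285, 0.0239, 0.0288]
ft_force: [0.4, -2.9, -1.3]
tcp_pos: [0.6334, -0.0137, 0.1329]
ft_force: [1.2, -0.0, -1.6]
t 19.4 tcp [633.4 -13.7 132.9] yaw -85.81 q6 [ -1.3 -95.4] F [ 1.17 -0.02 -1.64] open 20.8
 turn share [-0.0041  0.0001  0.0021]  shift share(tool after turn) [-0.6494  0.7582  0.0155] norm mm 250
[ 105  228   60   84 2309]
((134.5, 269.5), (83.0, 59.0), 90.0)
[462.69210765 390.04292808   4.        ]
[array([573., 470.,   4.]), array([570., 315.,   4.]), array([354., 312.,   4.]), array([358., 464.,   4.])]
```

```bash
python3 -m handwheel '[{"offset":[-0.108,0.126,0],"angular":[0,0,0],"gripper":0},{"offset":[-0.108,0.126,0],"angular":[0,0,0],"gripper":0},{"offset":[-0.108,0.126,0],"angular":[0,0,0],"gripper":0},{"offset":[-0.108,0.126,0],"angular":[0,0,0],"gripper":0},{"offset":[-0.108,0.126,0],"angular":[0,0,0],"gripper":0},{"offset":[-0.108,0.126,0],"angular":[0,0,0],"gripper":0},{"offset":[0,0,0],"angular":[0,0,0.094],"gripper":0},{"offset":[0,0,0],"angular":[0,0,0.094],"gripper":0},{"offset":[0,0,0],"angular":[0,0,0.094],"gripper":0},{"offset":[0,0,0],"angular":[0,0,0.094],"gripper":0},{"offset":[0,0,0],"angular":[0,0,0.094],"gripper":0},{"offset":[0,0,0],"angular":[0,0,0.094],"gripper":0},{"offset":[0,0,0],"angular":[0,0,0.094],"gripper":0},{"offset":[0,0,0],"angular":[0,0,0.094],"gripper":0},{"offset":[0,0,0],"angular":[0,0,0.094],"gripper":0},{"offset":[0,0,0],"angular":[0,0,0.094],"gripper":0},{"offset":[0,0,0],"angular":[0,0,0.094],"gripper":0},{"offset":[0,0,0],"angular":[0,0,0.094],"gripper":0},{"offset":[0,0,0],"angular":[0,0,0],"gripper":0}]'|egrep 'tcp|ft_f'
python3 plan.py 475.6 386.2 60 172.6
```

```text
tcp_pos: [0.4302, 0.134, 0.1279]
ft_force: [-0.6, 0.3, -2.1]
t 21.4 tcp [430.2 134.  127.9] yaw 172.55 q6 [17.3 24.7] F [-0.57  0.25 -2.08] open 21.0
 turn share [-0.0001 -0.001  -0.0005]  shift share(tool after turn) [-0.0501  1.0239  0.2718] norm mm 265
```

```bash
python3 -m handwheel '[{"offset":[-0.01,0.17,0],"angular":[0,0,0],"gripper":0},{"offset":[-0.01,0.17,0],"angular":[0,0,0],"gripper":0},{"offset":[-0.01,0.17,0],"angular":[0,0,0],"gripper":0},{"offset":[-0.01,0.17,0],"angular":[0,0,0],"gripper":0},{"offset":[-0.01,0.17,0],"angular":[0,0,0],"gripper":0},{"offset":[0,0.17,0],"angular":[0,0,0],"gripper":0},{"offset":[0,0,0.1],"angular":[0,0,0],"gripper":0},{"offset":[0,0,0.1],"angular":[0,0,0],"gripper":0},{"offset":[0,0,0.07],"angular":[0,0,0],"gripper":0},{"offset":[0,0,0],"angular":[0,0,0],"gripper":0},{"offset":[0,0,0],"angular":[0,0,0],"gripper":0}]'|egrep 'tcp|ft_f'
python3 plan.py 475.6 386.2 9 172.6
```

```text
tcp_pos: [0.4755, 0.3853, 0.0611]
ft_force: [-0.7, -0.3, -0.9]
t 22.4 tcp [475.5 385.3  61.1] yaw 172.83 q6 [39.  46.2] F [-0.71 -0.27 -0.95] open 20.7
 turn share [-0.0004 -0.0006  0.0026]  shift share(tool after turn) [2.000e-04 3.700e-03 2.084e-01] norm mm 52
```

```bash
python3 -m handwheel '[{"offset":[0,0.004,0.08],"angular":[0,0,0],"gripper":0},{"offset":[0,0,0.08],"angular":[0,0,0],"gripper":0},{"offset":[0,0,0.035],"angular":[0,0,0],"gripper":0},{"offset":[0,0,0.012],"angular":[0,0,0],"gripper":0},{"offset":[0,0,0],"angular":[0,0,0],"gripper":0},{"offset":[0,0,0],"angular":[0,0,0],"gripper":0}]'|egrep 'tcp|ft_f'
python3 -m handwheel '[{"offset":[0,0,0],"angular":[0,0,0],"gripper":0.4},{"offset":[0,0,0],"angular":[0,0,0],"gripper":0.6},{"offset":[0,0,0],"angular":[0,0,0],"gripper":0.6},{"offset":[0,0,0],"angular":[0,0,0],"gripper":0.6},{"offset":[0,0,-0.06],"angular":[0,0,0],"gripper":0.6},{"offset":[0,0,-0.18],"angular":[0,0,0],"gripper":0.6},{"offset":[0,0,-0.18],"angular":[0,0,0],"gripper":0.6},{"offset":[0,-0.18,-0.06],"angular":[0,0,0],"gripper":0.6},{"offset":[0,-0.18,0],"angular":[0,0,0],"gripper":0.6},{"offset":[0,-0.18,0],"angular":[0,0,0],"gripper":0.6},{"offset":[0,-0.18,0],"angular":[0,0,0],"gripper":0.6},{"offset":[0,-0.18,0],"angular":[0,0,0],"gripper":0.6},{"offset":[0,0,0],"angular":[0,0,0],"gripper":0.6}]'
python3 - <<'E'
from meas import *
im,d=grab('side','side6'); W=cloud('side',d); t,dt=grab('top','top6'); T=cloud('top',dt)
cv2.imwrite('pics/v6.png',np.vstack([im,t])[:,:]) 
for n,A,dd,b in (('side',W,d,(225,300,310,365)),('top',T,dt,(112,160,232,292))):
    m=box((dd>0)&(A[...,2]>.027)&(A[...,2]<.045),*b); rep(n,A[m]); print(pca(A[m]))
for n,b in (('s0',(350,370,187,207)),('s1',(272,292,256,276))):
    m=box((dt>0)&(T[...,2]>.009),*b); rep(n,T[m])
m=box((dt>0)&(T[...,2]>.035),295,365,205,262); rep('panrim',T[m])
E
```

```text
tcp_pos: [0.4765, 0.387, 0.0107]
ft_force: [0.3, 0.7, -1.1]
t: 24.35
tcp_pos: [0.4458, 0.1591, 0.1298]
ee_rot: [0.066, 0.998, -0.001, -0.0]
ft_force: [0.1, 0.2, -0.4]
opening: 0.0512
grasp_force: 0.0
side 421 mean [475.8 388.5  31. ] z5/50/95 [28.2 31.1 33. ] rect (array([481.9, 386.3]), array([23.3, 99.8]), 82.5)
172.7824007724217
top 193 mean [468.5 388.2  30.4] z5/50/95 [27.7 30.1 34.4] rect (array([481.6, 387.7]), array([22.3, 98.2]), 86.0)
177.61122829483426
s0 25 mean [ 640.9 -205.7   13.4] z5/50/95 [ 9.5 13.3 18.9] rect (array([ 640.7, -206. ]), array([12.1, 13.4]), 59.7)
s1 24 mean [465.    3.7  12.4] z5/50/95 [ 9.6 12.  16.7] rect (array([464.3,   3.4]), array([12.9, 13.1]), 43.3)
panrim 323 mean [ 531.5 -123.8   43.2] z5/50/95 [37.3 43.5 48.6] rect (array([ 538.8, -120. ]), array([104.3, 113. ]), 37.0)
```

```bash
python3 -c "
import cv2,numpy as np
t=cv2.imread('pics/top6.png');cv2.imwrite('pics/c6.png',t)"; python3 plan.py 428 -98 130 168
```

```text
t 24.4 tcp [447.4 162.6 130. ] yaw 172.56 q6 [20.  27.4] F [ 0.13  0.71 -0.85] open 51.4
 turn share [0.0005 0.0004 0.0507]  shift share(tool after turn) [-1.4070e-01 -1.0359e+00  1.0000e-04] norm mm 261
```

View pics/c6.png

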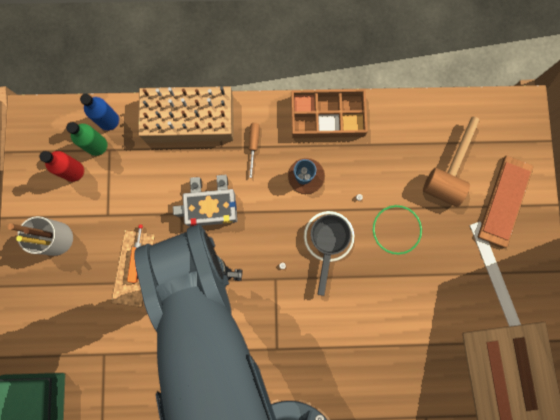

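The view shows the probe back on its cork pad at (135,262), with the pan at (330,233) and the strays at (360,197) and (282,266) unmoved. Next is the pan handle.

```bash
python3 -m handwheel '[{"offset":[-0.01,-0.16,0],"angular":[0,0,0.046],"gripper":0.6},{"offset":[-0.03,-0.175,0],"angular":[0,0,0],"gripper":0.6},{"offset":[-0.03,-0.175,0],"angular":[0,0,0],"gripper":0.6},{"offset":[-0.03,-0.175,0],"angular":[0,0,0],"gripper":0.6},{"offset":[-0.03,-0.175,0],"angular":[0,0,0],"gripper":0.6},{"offset":[-0.03,-0.175,0],"angular":[0,0,0],"gripper":0.6},{"offset":[0,0,0],"angular":[0,0,0],"gripper":0.6},{"offset":[0,0,0],"angular":[0,0,0],"gripper":0.6}]'|egrep 'tcp|ft_f'
python3 plan.py 435 -100 17 168.5
python3 - <<'E'
from meas import *
from scipy.optimize import least_squares
im=cv2.imread('pics/top0.png')
cc=eyes.calibration('top'); Rm=R.from_quat(cc['attitude']); 
def ring(name,im,b,hs,z):
    c=eyes.calibration(name); Rm=R.from_quat(c['attitude'])
    m=box(hsvmask(im,*hs),*b); v,u=np.nonzero(m)
    ray=Rm.apply(np.stack([(u-c['cx'])/c['fx'],(v-c['cy'])/c['fy'],np.ones(len(u))],-1)); o=np.array(c['xyz'])
    p=((o+ray*((z-o[2])/ray[:,2])[:,None])*1000)[:,:2]
    s=least_squares(lambda q:np.hypot(*(p-q[:2]).T)-q[2],[550,-300,64],loss='soft_l1').x; print(name,len(u),np.round(s,1))
ring('top',im,(365,430,200,262),(40,80,80,50),0)
ring('side',cv2.imread('pics/side0.png'),(295,350,165,195),(30,80,90,50),0)
E
```

```text
tcp_pos: [0.4387, -0.0986, 0.1295]
ft_force: [0.6, 1.3, 0.5]
t 25.2 tcp [438.7 -98.6 129.5] yaw 168.47 q6 [-12.7  -1.2] F [0.56 1.32 0.47] open 51.5
 turn share [ 0.0004  0.0001 -0.0004]  shift share(tool after turn) [ 0.0133 -0.0082  0.4499] norm mm 113
top 318 [ 552.3 -305.5   63.6]
side 69 [ 552.9 -305.4   63.7]
```

```bash
python3 -m handwheel '[{"offset":[0.013,-0.008,0.1],"angular":[0,0,0],"gripper":0.6},{"offset":[0,0,0.12],"angular":[0,0,0],"gripper":0.6},{"offset":[0,0,0.12],"angular":[0,0,0],"gripper":0.6},{"offset":[0,0,0.08],"angular":[0,0,0],"gripper":0.6},{"offset":[0,0,0.03],"angular":[0,0,0],"gripper":0.6},{"offset":[0,0,0],"angular":[0,0,0],"gripper":0.6},{"offset":[0,0,0],"angular":[0,0,0],"gripper":0.6}]'|egrep 'tcp|ft_f'
python3 -m handwheel '[{"offset":[0,0,0],"angular":[0,0,0],"gripper":0.35},{"offset":[0,0,0],"angular":[0,0,0],"gripper":0.25},{"offset":[0,0,0],"angular":[0,0,0],"gripper":0.2},{"offset":[0,0,0],"angular":[0,0,0],"gripper":0.15},{"offset":[0,0,0],"angular":[0,0,0],"gripper":0},{"offset":[0,0,0],"angular":[0,0,0],"gripper":0},{"offset":[0,0,0],"angular":[0,0,0],"gripper":0},{"offset":[0,0,0],"angular":[0,0,0],"gripper":0}]'
python3 - <<'E'
from meas import *
im,d=grab('side','side7'); W=cloud('side',d)
m=box((d>0)&(W[...,2]>.04)&(W[...,2]<.05),288,334,185,216); rep('panrim',W[m])
E
python3 plan.py 449 -284.5 17 168.5
```

```text
tcp_pos: [0.4352, -0.0991, 0.0178]
ft_force: [-0.5, -0.2, -0.0]
t: 26.75
tcp_pos: [0.4347, -0.1, 0.0175]
ee_rot: [0.1, 0.995, -0.0, 0.0]
ft_force: [-1.0, 0.4, 5.8]
opening: 0.0167
grasp_force: 60.1
panrim 216 mean [ 534.6 -121.1   44.5] z5/50/95 [40.4 44.4 48.8] rect (array([ 537.8, -115.8]), array([102.5, 118.9]), 36.6)
t 26.8 tcp [ 434.7 -100.    17.5] yaw 168.53 q6 [-13.   -1.5] F [-1.15  0.16  6.12] open 16.9
 turn share [0.     0.0006 0.0004]  shift share(tool after turn) [-0.2032 -0.7117  0.0021] norm mm 185
```

```bash
python3 -m handwheel '[{"offset":[-0.005,-0.0175,0],"angular":[0,0,0],"gripper":0},{"offset":[-0.01,-0.035,0],"angular":[0,0,0],"gripper":0},{"offset":[-0.01,-0.035,0],"angular":[0,0,0],"gripper":0},{"offset":[-0.01,-0.035,0],"angular":[0,0,0],"gripper":0},{"offset":[-0.01,-0.035,0],"angular":[0,0,0],"gripper":0},{"offset":[-0.01,-0.035,0],"angular":[0,0,0],"gripper":0},{"offset":[-0.01,-0.035,0],"angular":[0,0,0],"gripper":0},{"offset":[-0.01,-0.035,0],"angular":[0,0,0],"gripper":0},{"offset":[-0.01,-0.035,0],"angular":[0,0,0],"gripper":0},{"offset":[-0.01,-0.035,0],"angular":[0,0,0],"gripper":0},{"offset":[-0.005,-0.0175,0],"angular":[0,0,0],"gripper":0},{"offset":[0,0,0],"angular":[0,0,0],"gripper":0},{"offset":[0,0,0],"angular":[0,0,0],"gripper":0}]'
python3 plan.py 449 -284.5 17 168.5
```

```text
t: 28.1
tcp_pos: [0.442, -0.1904, 0.0175]
ee_rot: [0.1, 0.995, 0.001, 0.001]
ft_force: [0.0, 3.2, 6.2]
opening: 0.0169
grasp_force: 60.2
t 28.1 tcp [ 442.  -190.4   17.5] yaw 168.57 q6 [-23.4 -11.9] F [0.02 3.2  6.16] open 16.9
 turn share [0.0008 0.0007 0.0007]  shift share(tool after turn) [-0.1026 -0.3634  0.002 ] norm mm 94
```

```bash
python3 -m handwheel '[{"offset":[-0.005,-0.0175,0],"angular":[0,0,0],"gripper":0},{"offset":[-0.01,-0.035,0],"angular":[0,0,0],"gripper":0},{"offset":[-0.01,-0.035,0],"angular":[0,0,0],"gripper":0},{"offset":[-0.01,-0.035,0],"angular":[0,0,0],"gripper":0},{"offset":[-0.01,-0.035,0],"angular":[0,0,0],"gripper":0},{"offset":[-0.01,-0.035,0],"angular":[0,0,0],"gripper":0},{"offset":[-0.01,-0.035,0],"angular":[0,0,0],"gripper":0},{"offset":[-0.01,-0.035,0],"angular":[0,0,0],"gripper":0},{"offset":[-0.01,-0.035,0],"angular":[0,0,0],"gripper":0},{"offset":[-0.01,-0.035,0],"angular":[0,0,0],"gripper":0},{"offset":[-0.007,-0.028,0],"angular":[0,0,0],"gripper":0},{"offset":[0,0,0],"angular":[0,0,0],"gripper":0},{"offset":[0,0,0],"angular":[0,0,0],"gripper":0}]' >/dev/null
python3 plan.py 449 -284.5 17 168.5
cat > pan.py <<'E'
from meas import *
from scipy.optimize import least_squares
import sys
def fit(name,tag,b):
    im,d=grab(name,tag); W=cloud(name,d); m=box((d>0)&(W[...,2]>.037)&(W[...,2]<.052),*b); P=W[m][:,:2]*1000
    # rim annulus 49-53 mm
    f=lambda q:np.clip(np.abs(np.hypot(*(P-q).T)-51)-2,0,None)
    s=least_squares(f,np.median(P,0)+[5,0],loss='soft_l1').x; print(name,len(P),'pan centre',np.round(s,1))
if __name__=='__main__':
    fit('top','p'+sys.argv[1]+'t',(360,435,195,262)); fit('side','p'+sys.argv[1]+'s',(292,350,160,195))
E
python3 pan.py 8
```

```text
t 29.4 tcp [ 449.1 -284.    17.5] yaw 168.56 q6 [-32.3 -20.9] F [-0.37  2.24  5.63] open 16.9
 turn share [0.0005 0.0007 0.0006]  shift share(tool after turn) [-0.0002 -0.0021  0.002 ] norm mm 1
top 255 pan centre [ 553.2 -305.3]
side 241 pan centre [ 552.1 -303.4]
```

```bash
python3 -m handwheel '[{"offset":[0,0,0],"angular":[0,0,0],"gripper":0.25},{"offset":[0,0,0],"angular":[0,0,0],"gripper":0.35},{"offset":[0,0,0],"angular":[0,0,0],"gripper":0.5},{"offset":[0,0,0],"angular":[0,0,0],"gripper":0.5},{"offset":[0,0,0],"angular":[0,0,0],"gripper":0.5},{"offset":[0,0,-0.06],"angular":[0,0,0],"gripper":0.5},{"offset":[0,0,-0.18],"angular":[0,0,0],"gripper":0.5},{"offset":[0,0,-0.18],"angular":[0,0,0],"gripper":0.5},{"offset":[0,0.18,-0.1],"angular":[0,0,0],"gripper":0.5},{"offset":[0,0.18,0],"angular":[0,0,0],"gripper":0.5},{"offset":[0,0.18,0],"angular":[0,0,0],"gripper":0.5},{"offset":[0,0.18,0],"angular":[0,0,0],"gripper":0.5},{"offset":[0,0,0],"angular":[0,0,0],"gripper":0.5}]' >/dev/null
python3 pan.py 9
python3 plan.py 464.5 4 60 180
```

```text
top 238 pan centre [ 552.5 -303.8]
side 183 pan centre [ 551.  -303.7]
t 30.9 tcp [ 484.2 -107.9  146.4] yaw 168.7 q6 [-12.6  -1.3] F [-0.23  0.31  0.36] open 42.9
 turn share [-1.000e-04  0.000e+00 -1.255e-01]  shift share(tool after turn) [0.0788 0.4475 0.3456] norm mm 143
```

View pics/p9t.png

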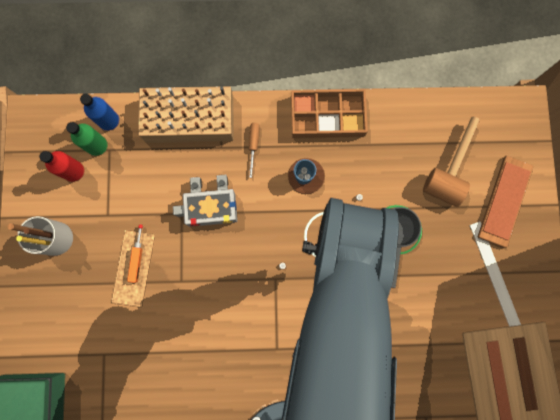

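Pan stands in the green ring at (402,228); the strays are still at (360,197) and (282,266). Next is the near stray.

```bash
python3 -m handwheel '[{"offset":[0.025,0.15,0.05],"angular":[0,0,0],"gripper":0.5},{"offset":[0.025,0.15,0.1],"angular":[0,0,0],"gripper":0.5},{"offset":[0.0,0.15,0.1],"angular":[0,0,0],"gripper":0.5},{"offset":[0,0,0.1],"angular":[0,0,0],"gripper":0.5},{"offset":[0,0,0],"angular":[0,0,0],"gripper":0.5},{"offset":[0,0,0],"angular":[0,0,0],"gripper":0.5}]' >/dev/null
python3 plan.py 464.7 4 4 168.7
python3 - <<'E'
from meas import *
im,d=grab('side','side10'); W=cloud('side',d)
m=box((d>0)&(W[...,2]>.009)&(W[...,2]<.02),312,332,228,245); rep('s1',W[m])
E
```

```text
t 31.5 tcp [493.9   2.8  59. ] yaw 168.46 q6 [ 0.3 11.9] F [-0.09  0.71 -0.18] open 43.3
 turn share [-0.0003 -0.0007 -0.0026]  shift share(tool after turn) [ 0.1155 -0.0182  0.22  ] norm mm 62
s1 23 mean [465.7   6.1  13.1] z5/50/95 [ 9.3 13.3 15.3] rect (array([465.4,   4.7]), array([17.4, 15.7]), 55.9)
```

```bash
python3 -m handwheel '[{"offset":[0.115,-0.018,0],"angular":[0,0,0],"gripper":0.5},{"offset":[0,0,0],"angular":[0,0,0],"gripper":0.5},{"offset":[0,0,0.1],"angular":[0,0,0],"gripper":0.5},{"offset":[0,0,0.08],"angular":[0,0,0],"gripper":0.5},{"offset":[0,0,0.04],"angular":[0,0,0],"gripper":0.5},{"offset":[0,0,0],"angular":[0,0,0],"gripper":0.5},{"offset":[0,0,0],"angular":[0,0,0],"gripper":0.35},{"offset":[0,0,0],"angular":[0,0,0],"gripper":0.25},{"offset":[0,0,0],"angular":[0,0,0],"gripper":0},{"offset":[0,0,0],"angular":[0,0,0],"gripper":0},{"offset":[0,0,0],"angular":[0,0,0],"gripper":0},{"offset":[0,0,0],"angular":[0,0,0],"gripper":0},{"offset":[0,0,0],"angular":[0,0,0],"gripper":0}]'
python3 -m handwheel '[{"offset":[0,0,-0.05],"angular":[0,0,0],"gripper":0},{"offset":[0,0,-0.15],"angular":[0,0,0],"gripper":0},{"offset":[0,0,-0.15],"angular":[0,0,0],"gripper":0},{"offset":[0,0,-0.1],"angular":[0,0,0],"gripper":0},{"offset":[0,0,0],"angular":[0,0,0],"gripper":0}]'
python3 plan.py 553 -305 75 168.5
```

```text
t: 32.85
tcp_pos: [0.4659, 0.0052, 0.0049]
ee_rot: [0.1, 0.995, 0.0, 0.001]
ft_force: [-1.4, -0.6, 6.5]
opening: 0.0121
grasp_force: 58.6
t: 33.35
tcp_pos: [0.4674, 0.0053, 0.1202]
ee_rot: [0.1, 0.995, 0.0, 0.003]
ft_force: [0.3, -0.5, -0.2]
opening: 0.012
grasp_force: 58.6
t 33.4 tcp [467.4   5.3 120.2] yaw 168.56 q6 [ 0.7 12.1] F [ 0.32 -0.46 -0.23] open 12.0
 turn share [0.001  0.0042 0.0007]  shift share(tool after turn) [-0.5829 -1.1482  0.1808] norm mm 325
```

```bash
python3 -m handwheel '[{"offset":[-0.073,-0.144,0],"angular":[0,0.004,0],"gripper":0},{"offset":[-0.073,-0.144,0],"angular":[0,0,0],"gripper":0},{"offset":[-0.073,-0.144,0],"angular":[0,0,0],"gripper":0},{"offset":[-0.073,-0.144,0],"angular":[0,0,0],"gripper":0},{"offset":[-0.073,-0.144,0],"angular":[0,0,0],"gripper":0},{"offset":[-0.073,-0.144,0],"angular":[0,0,0],"gripper":0},{"offset":[-0.073,-0.144,0],"angular":[0,0,0],"gripper":0},{"offset":[-0.073,-0.144,0],"angular":[0,0,0],"gripper":0},{"offset":[0,0,0],"angular":[0,0,0],"gripper":0},{"offset":[0,0,0],"angular":[0,0,0],"gripper":0}]' 
python3 plan.py 553 -305 32 168.5
```

```text
t: 34.35
tcp_pos: [0.5504, -0.3065, 0.1143]
ee_rot: [0.1, 0.995, 0.001, -0.004]
ft_force: [-0.9, -0.3, 0.2]
opening: 0.012
grasp_force: 58.7
t 34.4 tcp [ 550.4 -306.5  114.3] yaw 168.47 q6 [-29.1 -17.5] F [-0.88 -0.25  0.18] open 12.0
 turn share [ 0.0005 -0.005  -0.0004]  shift share(tool after turn) [-0.0089  0.0078  0.3294] norm mm 82
```

```bash
python3 -m handwheel '[{"offset":[-0.009,0.008,0.08],"angular":[0,-0.005,0],"gripper":0},{"offset":[0,0,0.12],"angular":[0,0,0],"gripper":0},{"offset":[0,0,0.1],"angular":[0,0,0],"gripper":0},{"offset":[0,0,0.03],"angular":[0,0,0],"gripper":0},{"offset":[0,0,0],"angular":[0,0,0],"gripper":0},{"offset":[0,0,0],"angular":[0,0,0],"gripper":0.25},{"offset":[0,0,0],"angular":[0,0,0],"gripper":0.35},{"offset":[0,0,0],"angular":[0,0,0],"gripper":0.35},{"offset":[0,0,0],"angular":[0,0,0],"gripper":0.35},{"offset":[0,0,-0.1],"angular":[0,0,0],"gripper":0.35},{"offset":[0,0,-0.16],"angular":[0,0,0],"gripper":0.35},{"offset":[0,0,-0.16],"angular":[0,0,0],"gripper":0.5},{"offset":[0,0,0],"angular":[0,0,0],"gripper":0.5}]' 
python3 plan.py 641 -206.3 60 168.5
```

```text
t: 35.65
tcp_pos: [0.556, -0.306, 0.1442]
ee_rot: [0.1, 0.995, -0.002, 0.005]
ft_force: [-0.6, -0.8, 0.6]
opening: 0.0426
grasp_force: 0.0
t 35.6 tcp [ 556.  -306.   144.2] yaw 168.54 q6 [-28.8 -17.4] F [-0.63 -0.82  0.56] open 42.6
 turn share [-0.0017  0.0067  0.0004]  shift share(tool after turn) [-0.2535  0.4585  0.3366] norm mm 156
```

```bash
python3 -m handwheel '[{"offset":[-0.085,0.153,0],"angular":[0,0.006,0],"gripper":0.5},{"offset":[-0.085,0.153,0.08],"angular":[0,0,0],"gripper":0.5},{"offset":[-0.085,0.153,0.1],"angular":[0,0,0],"gripper":0.5},{"offset":[0,0,0.15],"angular":[0,0,0],"gripper":0.5},{"offset":[0,0,0],"angular":[0,0,0],"gripper":0.5},{"offset":[0,0,0],"angular":[0,0,0],"gripper":0.5}]' >/dev/null
python3 - <<'E'
from meas import *
im,d=grab('side','side11'); W=cloud('side',d); t,dt=grab('top','top11'); T=cloud('top',dt)
m=box((d>0)&(W[...,2]>.009)&(W[...,2]<.02),280,300,180,196); rep('s0',W[m])
m=box((dt>0)&(T[...,2]>.009)&(T[...,2]<.02),345,375,182,212); print(m.sum())
cv2.imwrite('pics/c11.png',cv2.resize(im[145:235,230:380],None,fx=4,fy=4,interpolation=cv2.INTER_CUBIC))
E
python3 plan.py 641 -206.3 4 168.5
```

```text
s0 14 mean [ 641.8 -203.8   13.3] z5/50/95 [ 9.3 13.4 16.5] rect (array([ 642.9, -203.6]), array([11. , 13.6]), 63.1)
9
t 36.4 tcp [ 638.3 -205.9   57.3] yaw 168.49 q6 [-17.9  -6.3] F [-0.   -0.64  0.  ] open 42.5
 turn share [-0.0002 -0.0036 -0.0002]  shift share(tool after turn) [-0.011   0.0006  0.2133] norm mm 53
```

View pics/c11.png

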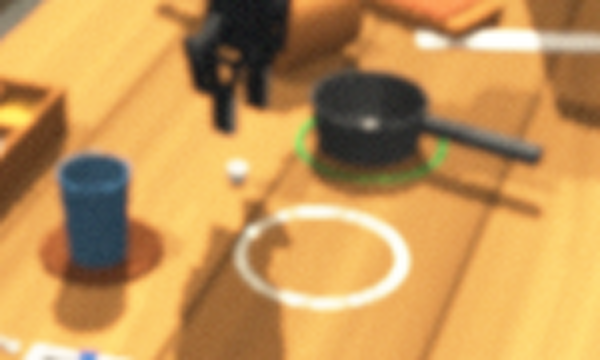

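The crop shows the stray at (237,170) under the fingers, and the pan at (370,118) standing in the green ring.

```bash
python3 -m handwheel '[{"offset":[-0.012,0,0.1],"angular":[0,-0.003,0],"gripper":0.5},{"offset":[0,0,0.075],"angular":[0,0,0],"gripper":0.5},{"offset":[0,0,0.035],"angular":[0,0,0],"gripper":0.5},{"offset":[0,0,0],"angular":[0,0,0],"gripper":0.5},{"offset":[0,0,0],"angular":[0,0,0],"gripper":0.35},{"offset":[0,0,0],"angular":[0,0,0],"gripper":0.25},{"offset":[0,0,0],"angular":[0,0,0],"gripper":0},{"offset":[0,0,0],"angular":[0,0,0],"gripper":0},{"offset":[0,0,0],"angular":[0,0,0],"gripper":0},{"offset":[0,0,0],"angular":[0,0,0],"gripper":0},{"offset":[0,0,0],"angular":[0,0,0],"gripper":0}]'
python3 -m handwheel '[{"offset":[0,0,-0.05],"angular":[0,0,0],"gripper":0},{"offset":[0,0,-0.15],"angular":[0,0,0],"gripper":0},{"offset":[0,0,-0.15],"angular":[0,0,0],"gripper":0},{"offset":[0,0,-0.1],"angular":[0,0,0],"gripper":0},{"offset":[0,0,0],"angular":[0,0,0],"gripper":0}]'
python3 plan.py 553 -305 75 168.5
```

```text
t: 37.45
tcp_pos: [0.6413, -0.2057, 0.0044]
ee_rot: [0.1, 0.995, -0.0, -0.001]
ft_force: [-1.8, 0.3, 5.9]
opening: 0.0123
grasp_force: 58.6
t: 37.95
tcp_pos: [0.6431, -0.2061, 0.1211]
ee_rot: [0.1, 0.995, -0.001, 0.002]
ft_force: [0.3, 0.3, 0.1]
opening: 0.0123
grasp_force: 58.6
t 38.0 tcp [ 643.1 -206.1  121.1] yaw 168.55 q6 [-17.8  -6.3] F [0.34 0.35 0.11] open 12.3
 turn share [-0.0005  0.0029  0.0006]  shift share(tool after turn) [ 0.2744 -0.4597  0.1842] norm mm 142
```

```bash
python3 -m handwheel '[{"offset":[0.068,-0.115,0],"angular":[0,0,0],"gripper":0},{"offset":[0.068,-0.115,0],"angular":[0,0,0],"gripper":0},{"offset":[0.068,-0.115,0],"angular":[0,0,0],"gripper":0},{"offset":[0.068,-0.115,0],"angular":[0,0,0],"gripper":0},{"offset":[0,0,0],"angular":[0,0,0],"gripper":0},{"offset":[0,0,0],"angular":[0,0,0],"gripper":0}]' 
python3 plan.py 553 -305 32 168.5
```

```text
t: 38.55
tcp_pos: [0.551, -0.305, 0.1158]
ee_rot: [0.101, 0.995, 0.0, -0.001]
ft_force: [0.5, 0.7, 1.2]
opening: 0.0121
grasp_force: 58.6
t 38.5 tcp [ 551.  -305.   115.8] yaw 168.46 q6 [-29.  -17.4] F [0.5  0.69 1.2 ] open 12.1
 turn share [ 0.0002 -0.0019 -0.0004]  shift share(tool after turn) [-0.0079  0.0016  0.3352] norm mm 84
```

```bash
python3 -m handwheel '[{"offset":[-0.008,0,0.08],"angular":[0,0,0],"gripper":0},{"offset":[0,0,0.12],"angular":[0,0,0],"gripper":0},{"offset":[0,0,0.1],"angular":[0,0,0],"gripper":0},{"offset":[0,0,0.03],"angular":[0,0,0],"gripper":0},{"offset":[0,0,0],"angular":[0,0,0],"gripper":0},{"offset":[0,0,0],"angular":[0,0,0],"gripper":0.25},{"offset":[0,0,0],"angular":[0,0,0],"gripper":0.35},{"offset":[0,0,0],"angular":[0,0,0],"gripper":0.35},{"offset":[0,0,0],"angular":[0,0,0],"gripper":0.35},{"offset":[0,0,-0.1],"angular":[0,0,0],"gripper":0.35},{"offset":[0,0,-0.16],"angular":[0,0,0],"gripper":0.5},{"offset":[0,0,-0.16],"angular":[0,0,0],"gripper":1},{"offset":[0,0,-0.1],"angular":[0,0,0],"gripper":1},{"offset":[0.18,0.05,0],"angular":[0,0,0],"gripper":1},{"offset":[0.18,0.05,0],"angular":[0,0,0],"gripper":1},{"offset":[0.18,0.05,0],"angular":[0,0,0],"gripper":1},{"offset":[0.18,0.05,0],"angular":[0,0,0],"gripper":1},{"offset":[0,0,0],"angular":[0,0,0],"gripper":1}]'
cat > plan2.py <<'E'
import sys
from h import *
# x y z[mm] yaw tilt roll : yaw of tool x when down; tilt = pitch up from down; roll about tool z
def plan(x,y,z,yaw,tilt=0,roll=0):
    o=get_obs(); Rc=R.from_quat(o['ee_rot'])
    Rt=R.from_euler('z',yaw,degrees=True)*R.from_euler('x',180,degrees=True)*R.from_euler('y',-tilt,degrees=True)*R.from_euler('z',roll,degrees=True)
    rv=(Rc.inv()*Rt).as_rotvec()/(np.pi/2); e=np.array([x,y,z])/1000-o['tcp_pos']
    print('t',round(float(o['t']),1),'tcp',np.round(o['tcp_pos']*1000,1),'q',np.round(np.degrees(o['joint_pos'])),'F',np.round(o['ft_force'],1),'open',round(float(o['opening'])*1000,1))
    print(' turn',np.round(rv,3),'|',round(np.abs(rv).max(),3),round(np.linalg.norm(rv)*90,1),'deg; shift now',np.round(Rc.inv().apply(e)/.25,3),' after turn',np.round(Rt.inv().apply(e)/.25,3))
if __name__=='__main__': plan(*map(float,sys.argv[1:]))
E
python3 - <<'E'
from meas import *
import pan
pan.fit('top','p12t',(360,435,195,262))
t=cv2.imread('pics/p12t.png'); T=cloud('top',np.load('pics/p12t.npy'))
m=box((T[...,2]>.065)&(T[...,2]<.09),280,335,145,200); print(cv2.minEnclosingCircle((T[m][:,:2]*1000).astype(np.float32)), m.sum())
im,d=grab('side','side12'); W=cloud('side',d)
m=box((d>0)&(W[...,2]>.074)&(W[...,2]<.09),240,268,176,200); print(cv2.minEnclosingCircle((W[m][:,:2]*1000).astype(np.float32)), m.sum())
cv2.imwrite('pics/c12.png',np.hstack([cv2.resize(t[140:260,280:440],None,fx=2.5,fy=2.5),cv2.resize(im[140:260,225:385],None,fx=2.5,fy=2.5)]))
E
python3 plan2.py 590 -50 110 175.3 60
```

```text
t: 40.35
tcp_pos: [0.3813, -0.2173, 0.1637]
ee_rot: [0.1, 0.995, 0.001, -0.003]
ft_force: [0.4, 0.1, 0.1]
opening: 0.085
grasp_force: 0.0
top 362 pan centre [ 551.7 -304.4]
((704.1394653320312, -59.46531677246094), 28.931236267089844) 119
((703.49267578125, -58.175086975097656), 29.934093475341797) 89
t 40.5 tcp [ 386.7 -220.2  164.6] q [-30.   8. -18.  64.  -0. -18.] F [ 0.5  0.8 -0.4] open 85.4
 turn [-0.04  -0.667 -0.068] | 0.667 60.4 deg; shift now [-0.662  0.829  0.217]  after turn [-0.188  0.745  0.763]
```

View pics/c12.png

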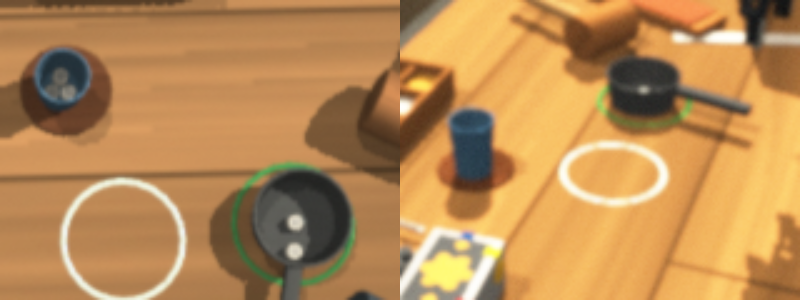

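Left half: both strays are in the pan at (295,222) and (293,250), and the cup with its studs is at (62,77). Right half: the pan stands flat in the green ring. Next is the cup, gripped from the robot's side with the tool 30° below horizontal.

```bash
python3 -m handwheel '[{"offset":[-0.083,0.118,0],"angular":[0,0,0],"gripper":1},{"offset":[-0.083,0.118,0],"angular":[0,0,0],"gripper":1},{"offset":[-0.083,0.118,0],"angular":[0,0,0],"gripper":1},{"offset":[-0.083,0.118,0],"angular":[0,0,0],"gripper":1},{"offset":[-0.083,0.118,0],"angular":[0,0,0],"gripper":1},{"offset":[-0.083,0.118,0],"angular":[0,0,0],"gripper":1},{"offset":[-0.083,0.118,0],"angular":[0,0,0],"gripper":1},{"offset":[0,0,0],"angular":[-0.005,-0.083,-0.0085],"gripper":1},{"offset":[0,0,0],"angular":[-0.005,-0.083,-0.0085],"gripper":1},{"offset":[0,0,0],"angular":[-0.005,-0.083,-0.0085],"gripper":1},{"offset":[0,0,0],"angular":[-0.005,-0.083,-0.0085],"gripper":1},{"offset":[0,0,0],"angular":[-0.005,-0.083,-0.0085],"gripper":1},{"offset":[0,0,0],"angular":[-0.005,-0.083,-0.0085],"gripper":1},{"offset":[0,0,0],"angular":[-0.005,-0.083,-0.0085],"gripper":1},{"offset":[0,0,0],"angular":[-0.005,-0.083,-0.0085],"gripper":1},{"offset":[0,0,0],"angular":[0,0,0],"gripper":1},{"offset":[0,0,0],"angular":[0,0,0],"gripper":1}]' 
python3 plan2.py 628 -52.6 92 175.2 60
```

```text
t: 42.15
tcp_pos: [0.5746, -0.0471, 0.1578]
ee_rot: [0.043, 0.893, -0.017, 0.448]
ft_force: [0.2, -0.6, 0.7]
opening: 0.0852
grasp_force: 0.0
t 42.1 tcp [574.6 -47.1 157.8] q [ -4.   2. -61. -26.  -0.   1.] F [ 0.2 -0.6  0.7] open 85.2
 turn [-0.002 -0.075 -0.008] | 0.075 6.8 deg; shift now [ 0.082 -0.004  0.33 ]  after turn [ 0.121 -0.004  0.318]
```

```bash
python3 -m handwheel '[{"offset":[0.03,0,0.08],"angular":[0,0,0],"gripper":1},{"offset":[0.03,0,0.08],"angular":[-0.001,-0.037,-0.004],"gripper":1},{"offset":[0.03,-0.004,0.08],"angular":[-0.001,-0.037,-0.004],"gripper":1},{"offset":[0.03,0,0.08],"angular":[0,0,0],"gripper":1},{"offset":[0,0,0],"angular":[0,0,0],"gripper":1},{"offset":[0,0,0],"angular":[0,0,0],"gripper":1}]' >/dev/null
python3 plan2.py 628 -52.6 92 175.2 60
python3 plan2.py 723 -60.6 37 175.2 60
```

```text
t 42.8 tcp [641.5 -53.5  99.8] q [ -5.  22. -65. -55.  -0.  -0.] F [-0.8  0.   0.7] open 85.0
 turn [ 0.    -0.015  0.001] | 0.015 1.3 deg; shift now [ 0.055 -0.001 -0.03 ]  after turn [ 0.054 -0.001 -0.031]
t 42.8 tcp [641.5 -53.5  99.8] q [ -5.  22. -65. -55.  -0.  -0.] F [-0.8  0.   0.7] open 85.0
 turn [ 0.    -0.015  0.001] | 0.015 1.3 deg; shift now [ 0.045 -0.001  0.41 ]  after turn [ 0.054 -0.001  0.409]
```

```bash
python3 -m handwheel '[{"offset":[0,0,0.06],"angular":[0,0,0],"gripper":1},{"offset":[0.027,0,0.06],"angular":[0,-0.007,0],"gripper":1},{"offset":[0.027,0,0.06],"angular":[0,-0.007,0],"gripper":1},{"offset":[0,0,0],"angular":[0,0,0],"gripper":1},{"offset":[0,0,0],"angular":[0,0,0],"gripper":1}]' >/dev/null
python3 plan2.py 723 -60.6 37 175.2 60
```

```text
t 43.2 tcp [671.9 -56.1  66.4] q [ -5.  31. -64. -65.  -0.  -0.] F [0.4 1.4 0.3] open 85.5
 turn [0.    0.    0.001] | 0.001 0.1 deg; shift now [-0.001 -0.001  0.236]  after turn [-0.001 -0.001  0.236]
```

```bash
python3 -m handwheel '[{"offset":[0,0,0.06],"angular":[0,0,0],"gripper":1},{"offset":[0,0,0.06],"angular":[0,0,0],"gripper":1},{"offset":[0,0,0.06],"angular":[0,0,0],"gripper":1},{"offset":[0,0,0.055],"angular":[0,0,0],"gripper":1},{"offset":[0,0,0],"angular":[0,0,0],"gripper":1},{"offset":[0,0,0],"angular":[0,0,0],"gripper":1}]' |egrep 'ft_f'
python3 plan2.py 723 -60.6 37 175.2 60
python3 -m handwheel '[{"offset":[0,0,0],"angular":[0,0,0],"gripper":0.85},{"offset":[0,0,0],"angular":[0,0,0],"gripper":0.75},{"offset":[0,0,0],"angular":[0,0,0],"gripper":0.7},{"offset":[0,0,0],"angular":[0,0,0],"gripper":0.65},{"offset":[0,0,0],"angular":[0,0,0],"gripper":0.6},{"offset":[0,0,0],"angular":[0,0,0],"gripper":0.4},{"offset":[0,0,0],"angular":[0,0,0],"gripper":0},{"offset":[0,0,0],"angular":[0,0,0],"gripper":0},{"offset":[0,0,0],"angular":[0,0,0],"gripper":0}]'
python3 - <<'E'
from meas import *
im,d=grab('side','side13'); W=cloud('side',d); t,_=grab('top','top13')
cv2.imwrite('pics/c13.png',np.hstack([cv2.resize(t[140:260,240:400],None,fx=2.5,fy=2.5),cv2.resize(im[140:260,195:355],None,fx=2.5,fy=2.5)]))
E
```

```text
ft_force: [0.4, 0.8, 0.1]
t 43.9 tcp [722.7 -60.4  35.7] q [ -5.  36. -57. -64.  -0.  -0.] F [0.4 0.8 0.1] open 85.5
 turn [0.    0.    0.001] | 0.001 0.1 deg; shift now [-0.005 -0.001 -0.001]  after turn [-0.005 -0.001 -0.001]
t: 44.75
tcp_pos: [0.723, -0.0603, 0.037]
ee_rot: [0.036, 0.865, -0.021, 0.501]
ft_force: [-2.6, 1.7, 5.0]
opening: 0.053
grasp_force: 62.6
```

View pics/c13.png

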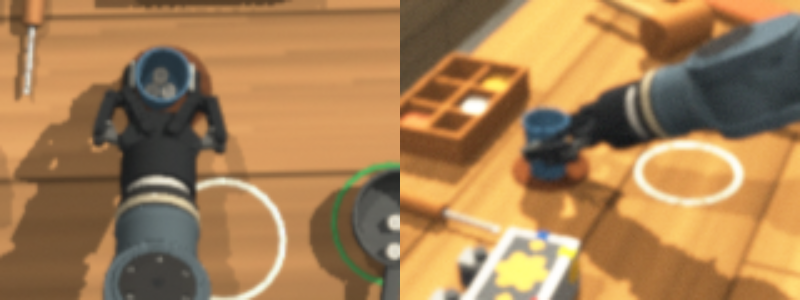

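Left half: the fingers close on the cup at (160,75), with the studs visible inside. Right half: the cup is still upright on its coaster. Next, an arm model for choosing the pour pose.

```bash
python3 -m handwheel '[{"offset":[-0.05,0,-0.03],"angular":[0,0,0],"gripper":0},{"offset":[-0.10,0,-0.058],"angular":[0,0,0],"gripper":0},{"offset":[-0.13,0,-0.075],"angular":[0,0,0],"gripper":0},{"offset":[-0.1,0,-0.058],"angular":[0,0,0],"gripper":0},{"offset":[0,0,0],"angular":[0,0,0],"gripper":0},{"offset":[0,0,0],"angular":[0,0,0],"gripper":0}]'
python3 plan2.py 723 -60.6 37 175.2 60
cat > kin.py <<'E'
from h import *
from scipy.optimize import least_squares
D=np.array([[13.65,-.7,75.6,.5255,.231],[8,-18,64,.445,.1646],[2,-61,-26,.5765,.158],[22,-65,-55,.6437,.0998],[36,-57,-64,.7252,.0357],[31,-64,-65,.6742,.0664]])
o=get_obs(); q=np.degrees(o['joint_pos']); D=np.vstack([D,[q[1],q[2],q[3],np.hypot(*o['tcp_pos'][:2]),o['tcp_pos'][2]]])
def fk(P,q2,q3,q4):
    r0,z0,L1,L2,off,Lt=P; a,b,p=np.radians(q2),np.radians(q2-q3),np.radians(q2-q3+q4)
    return np.array([r0+L1*np.sin(a)+L2*np.cos(b)+off*np.sin(b)+Lt*np.cos(p), z0+L1*np.cos(a)-L2*np.sin(b)+off*np.cos(b)-Lt*np.sin(p)])
f=lambda P: np.concatenate([(fk(P,*D[:,:3].T)-D[:,3:].T).ravel()*1000,(np.array(P)-[0,.2,.35,.35,0,.25])*3])
P=least_squares(f,[0,.2,.35,.35,0,.25]).x
if __name__=='__main__':
    print(np.round(P,3),'res mm',np.round(f(P)[:14],1))
    u=np.array([-.866,0,-.5])
    R0=R.from_euler('z',175.2,degrees=True)*R.from_euler('x',180,degrees=True)*R.from_euler('y',-60,degrees=True)
    mouth=R0.inv().apply([-19,1.3,42]); u=R0.inv().apply([0,0,1])
    for tilt in (60,70,80,90):
        Z=[]
        for z in (.10,.12,.14,.16):
            s=least_squares(lambda q: np.r_[(fk(P,q[0],q[1],90-tilt-q[0]+q[1])-[.645,z])*1000],[0,-60]); Z.append((z,np.round(s.x),round(90-tilt-s.x[0]+s.x[1]),round(np.abs(s.fun).max())))
        print('tilt',tilt,Z)
        for roll in (90,120,150,165):
            Rt=R.from_euler('z',180,degrees=True)*R.from_euler('x',180,degrees=True)*R.from_euler('y',-tilt,degrees=True)*R.from_euler('z',roll,degrees=True)
            ax=Rt.apply(u); m=Rt.apply(mouth); low=np.array([0,0,-1.])-ax*(-ax[2]); low/=np.linalg.norm(low)
            print('  roll',roll,'mouth elev',round(np.degrees(np.arcsin(ax[2]))),'mouth rel TCP',np.round(m),'low lip',np.round(m+29*low))
E
python3 kin.py
```

```text
t: 45.45
tcp_pos: [0.7218, -0.0604, 0.1464]
ee_rot: [0.036, 0.865, -0.021, 0.5]
ft_force: [0.3, 0.3, -2.7]
opening: 0.0532
grasp_force: 63.9
t 45.5 tcp [721.8 -60.4 146.4] q [ -5.  19. -52. -41.  -0.  -0.] F [ 0.3  0.3 -2.7] open 53.2
 turn [-0.     0.001  0.001] | 0.001 0.1 deg; shift now [ 0.377 -0.     0.223]  after turn [ 0.377 -0.001  0.223]
[0.003 0.187 0.572 0.391 0.027 0.441] res mm [-1.3  1.2  0.7 -4.7  6.5 -1.6 -0.7  0.3  0.8 -1.  -5.5  8.1 -1.8 -0.9]
tilt 60 [(0.1, array([ 24., -66.]), -59, 0), (0.12, array([ 19., -64.]), -54, 0), (0.14, array([ 16., -63.]), -48, 0), (0.16, array([ 12., -61.]), -43, 0)]
  roll 90 mouth elev 14 mouth rel TCP [-33. -27.  18.] low lip [-36. -33. -10.]
  roll 120 mouth elev -7 mouth rel TCP [-39. -23.   7.] low lip [-37. -20. -22.]
  roll 150 mouth elev -24 mouth rel TCP [-44. -13.  -2.] low lip [-34.  -8. -28.]
  roll 165 mouth elev -28 mouth rel TCP [-45.  -7.  -4.] low lip [-32.  -3. -29.]
tilt 70 [(0.1, array([ 42., -75.]), -98, 0), (0.12, array([ 37., -74.]), -91, 0), (0.14, array([ 31., -73.]), -84, 0), (0.16, array([ 26., -71.]), -77, 0
[... 604 characters left out ...]
rel TCP [-39. -23.  -7.] low lip [-33. -15. -34.]
  roll 150 mouth elev -41 mouth rel TCP [-41. -13. -17.] low lip [-25.  -2. -39.]
  roll 165 mouth elev -47 mouth rel TCP [-41.  -7. -19.] low lip [-21.   0. -39.]
tilt 90 [(0.1, array([ 85., -79.]), -164, 0), (0.12, array([ 83., -80.]), -163, 0), (0.14, array([ 79., -82.]), -161, 0), (0.16, array([ 120., -105.]), -226, 0)]
  roll 90 mouth elev 0 mouth rel TCP [-37. -27.  -0.] low lip [-37. -27. -29.]
  roll 120 mouth elev -26 mouth rel TCP [-37. -23. -14.] low lip [-31. -13. -40.]
  roll 150 mouth elev -49 mouth rel TCP [-37. -13. -23.] low lip [-21.   1. -43.]
  roll 165 mouth elev -57 mouth rel TCP [-37.  -7. -26.] low lip [-15.   3. -42.]
```

```bash
python3 plan2.py 600 -220 250 175.2 60
python3 - <<'E'
from h import *
R0=R.from_euler('z',175.2,degrees=True)*R.from_euler('x',180,degrees=True)*R.from_euler('y',-60,degrees=True)
mouth=R0.inv().apply([-19,1.3,42]); u=R0.inv().apply([0,0,1])
for sg in (1,-1):
  for roll in (0,60,90,105,120,140,160,180):
    Rt=R.from_euler('z',90,degrees=True)*R.from_euler('x',180,degrees=True)*R.from_euler('y',-80,degrees=True)*R.from_euler('z',sg*roll,degrees=True)
    ax=Rt.apply(u); m=Rt.apply(mouth); low=np.array([0,0,-1.])+ax*ax[2]; low/=np.linalg.norm(low)
    print(sg*roll,'elev',round(np.degrees(np.arcsin(ax[2]))),'axis',np.round(ax,2),'mouth',np.round(m),'lip',np.round(m+29*low))
E
```

```text
t 45.5 tcp [721.8 -60.4 146.4] q [ -5.  19. -52. -41.  -0.  -0.] F [ 0.3  0.3 -2.7] open 53.2
 turn [-0.     0.001  0.001] | 0.001 0.1 deg; shift now [-0.143 -0.677 -0.581]  after turn [-0.143 -0.677 -0.581]
0 elev 70 axis [0.   0.34 0.94] mouth [-0. 32. 33.] lip [-0. 60. 23.]
60 elev 31 axis [-0.75  0.42  0.51] mouth [-23.  35.  19.] lip [-36.  42.  -5.]
90 elev 5 axis [-0.87  0.49  0.09] mouth [-27.  37.   6.] lip [-29.  38. -23.]
105 elev -8 axis [-0.84  0.53 -0.13] mouth [-26.  38.  -1.] lip [-23.  36. -29.]
120 elev -20 axis [-0.75  0.57 -0.34] mouth [-23.  39.  -7.] lip [-15.  33. -34.]
140 elev -35 axis [-0.56  0.61 -0.57] mouth [-17.  41. -14.] lip [ -6.  28. -38.]
160 elev -46 axis [-0.3   0.63 -0.71] mouth [ -9.  41. -18.] lip [ -0.  23. -39.]
180 elev -50 axis [-0.    0.64 -0.77] mouth [  0.  42. -20.] lip [  0.  19. -39.]
0 elev 70 axis [0.   0.34 0.94] mouth [-0. 32. 33.] lip [-0. 60. 23.]
-60 elev 31 axis [0.75 0.42 0.51] mouth [23. 35. 20.] lip [36. 42. -5.]
-90 elev 5 axis [0.87 0.49 0.09] mouth [27. 37.  7.] lip [ 29.  38. -22.]
-105 elev -8 axis [ 0.84  0.53 -0.13] mouth [26. 38. -0.] lip [ 23.  36. -29.]
-120 elev -20 axis [ 0.75  0.57 -0.34] mouth [23. 39. -6.] lip [ 16.  33. -34.]
-140 elev -35 axis [ 0.56  0.61 -0.57] mouth [ 17.  40. -14.] lip [  6.  28. -37.]
-160 elev -46 axis [ 0.3   0.63 -0.71] mouth [  9.  41. -18.] lip [  1.  23. -39.]
-180 elev -50 axis [-0.    0.64 -0.77] mouth [  0.  42. -20.] lip [  0.  19. -39.]
```

```bash
python3 -m handwheel '[{"offset":[-0.009,-0.042,-0.036],"angular":[0,0,0],"gripper":0},{"offset":[-0.018,-0.085,-0.073],"angular":[0,0,0],"gripper":0},{"offset":[-0.018,-0.085,-0.073],"angular":[0,0,0],"gripper":0},{"offset":[-0.018,-0.085,-0.073],"angular":[0,0,0],"gripper":0},{"offset":[-0.018,-0.085,-0.073],"angular":[0,0,0],"gripper":0},{"offset":[-0.018,-0.085,-0.073],"angular":[0,0,0],"gripper":0},{"offset":[-0.018,-0.085,-0.073],"angular":[0,0,0],"gripper":0},{"offset":[-0.018,-0.085,-0.073],"angular":[0,0,0],"gripper":0},{"offset":[-0.009,-0.042,-0.036],"angular":[0,0,0],"gripper":0},{"offset":[0,0,0],"angular":[0,0,0],"gripper":0},{"offset":[0,0,0],"angular":[0,0,0],"gripper":0}]' >/dev/null
python3 plan2.py 560 -345 200 90 80; python3 plan2.py 560 -345 200 130 70
```

```text
t 46.5 tcp [ 599.4 -220.6  248.6] q [-31.   0. -50. -18.  22. -14.] F [ 0.4  0.4 -2.3] open 53.2
 turn [ 0.893 -0.18   0.325] | 0.893 87.1 deg; shift now [ 0.226 -0.509 -0.002]  after turn [ 0.105 -0.158  0.524]
t 46.5 tcp [ 599.4 -220.6  248.6] q [-31.   0. -50. -18.  22. -14.] F [ 0.4  0.4 -2.3] open 53.2
 turn [ 0.455 -0.106  0.212] | 0.455 46.2 deg; shift now [ 0.226 -0.509 -0.002]  after turn [ 0.087 -0.44   0.329]
```

```bash
python3 -m handwheel '[{"offset":[0,0,0],"angular":[0.037,-0.0075,0.0135],"gripper":0},{"offset":[0,0,0],"angular":[0.0744,-0.015,0.027],"gripper":0},{"offset":[0,0,0],"angular":[0.0744,-0.015,0.027],"gripper":0},{"offset":[0,0,0],"angular":[0.0744,-0.015,0.027],"gripper":0},{"offset":[0,0,0],"angular":[0.0744,-0.015,0.027],"gripper":0},{"offset":[0,0,0],"angular":[0.0744,-0.015,0.027],"gripper":0},{"offset":[0,0,0],"angular":[0.0744,-0.015,0.027],"gripper":0},{"offset":[0,0,0],"angular":[0.0744,-0.015,0.027],"gripper":0},{"offset":[0,0,0],"angular":[0.0744,-0.015,0.027],"gripper":0},{"offset":[0,0,0],"angular":[0.0744,-0.015,0.027],"gripper":0},{"offset":[0,0,0],"angular":[0.0744,-0.015,0.027],"gripper":0},{"offset":[0,0,0],"angular":[0.0744,-0.015,0.027],"gripper":0},{"offset":[0,0,0],"angular":[0.037,-0.0075,0.0135],"gripper":0},{"offset":[0,0,0],"angular":[0,0,0],"gripper":0},{"offset":[0,0,0],"angular":[0,0,0],"gripper":0}]' >/dev/null
python3 plan2.py 560 -345 200 90 80
```

```text
t 48.0 tcp [ 602.1 -220.2  236. ] q [  8.  25. -22.  33. -76.  78.] F [-0.3  0.5 -2.1] open 53.1
 turn [ 0.111 -0.037  0.044] | 0.111 11.2 deg; shift now [ 0.041 -0.252  0.483]  after turn [ 0.055 -0.168  0.517]
```

```bash
python3 -m handwheel '[{"offset":[0.015,-0.05,0.09],"angular":[0,0,0],"gripper":0},{"offset":[0.015,-0.05,0.1],"angular":[0,0,0],"gripper":0},{"offset":[0.015,-0.05,0.1],"angular":[0.02,-0.007,0.008],"gripper":0},{"offset":[0.015,-0.05,0.1],"angular":[0.03,-0.01,0.012],"gripper":0},{"offset":[0.015,-0.05,0.05],"angular":[0.03,-0.01,0.012],"gripper":0},{"offset":[0,0,0],"angular":[0.03,-0.01,0.012],"gripper":0},{"offset":[0,0,0],"angular":[0,0,0],"gripper":0},{"offset":[0,0,0],"angular":[0,0,0],"gripper":0}]' >/dev/null
python3 plan2.py 530 -347 150 90 80
```

```text
t 48.9 tcp [ 556.9 -329.9  196. ] q [ -3.  28. -28.  15. -79.  71.] F [ 1.4  0.8 -2. ] open 53.3
 turn [ 0.006 -0.003  0.001] | 0.006 0.6 deg; shift now [ 0.169 -0.108  0.099]  after turn [ 0.169 -0.108  0.099]
```

```bash
python3 -m handwheel '[{"offset":[0.06,-0.027,0.03],"angular":[0,0,0],"gripper":0},{"offset":[0.075,-0.027,0.03],"angular":[0,0,0],"gripper":0},{"offset":[0.075,-0.027,0.03],"angular":[0,0,0],"gripper":0},{"offset":[0.075,-0.027,0.03],"angular":[0,0,0],"gripper":0},{"offset":[0,0,0],"angular":[0,0,0],"gripper":0},{"offset":[0,0,0],"angular":[0,0,0],"gripper":0}]' |grep ft_
python3 plan2.py 530 -347 120 90 80
python3 -m handwheel '[{"offset":[0,0,0],"angular":[0,0,-0.09],"gripper":0},{"offset":[0,0,0],"angular":[0,0,-0.09],"gripper":0},{"offset":[0,0,0],"angular":[0,0,-0.09],"gripper":0},{"offset":[0,0,0],"angular":[0,0,-0.09],"gripper":0},{"offset":[0,0,0],"angular":[0,0,-0.09],"gripper":0},{"offset":[0,0,0],"angular":[0,0,-0.09],"gripper":0},{"offset":[0,0,0],"angular":[0,0,-0.09],"gripper":0},{"offset":[0,0,0],"angular":[0,0,-0.09],"gripper":0},{"offset":[0,0,0],"angular":[0,0,-0.09],"gripper":0},{"offset":[0,0,0],"angular":[0,0,-0.09],"gripper":0},{"offset":[0,0,0],"angular":[0,0,0],"gripper":0},{"offset":[0,0,0],"angular":[0,0,0],"gripper":0}]' |grep ft_
python3 plan2.py 530 -347 120 90 80 -90
python3 - <<'E'
from meas import *
im,d=grab('side','side14'); t,_=grab('top','top14')
cv2.imwrite('pics/c14.png',np.hstack([cv2.resize(t[140:280,300:460],None,fx=2.5,fy=2.5),cv2.resize(im[110:250,235:395],None,fx=2.5,fy=2.5)]))
E
```

```text
ft_force: [1.1, 0.2, -2.0]
t 49.5 tcp [ 529.3 -346.9  121.2] q [ -5.  34. -38. -10. -78.  62.] F [ 1.1  0.2 -2. ] open 53.4
 turn [ 0.005 -0.003  0.001] | 0.005 0.5 deg; shift now [0.005 0.003 0.001]  after turn [0.005 0.003 0.001]
ft_force: [0.1, 0.2, -2.0]
t 50.6 tcp [ 529.9 -346.9  121.7] q [ -5.  34. -38. -10. -78. -19.] F [ 0.1  0.2 -2. ] open 53.2
 turn [ 0.003  0.005 -0.103] | 0.103 9.2 deg; shift now [0.001 0.007 0.002]  after turn [-0.     0.007  0.002]
```

View pics/c14.png

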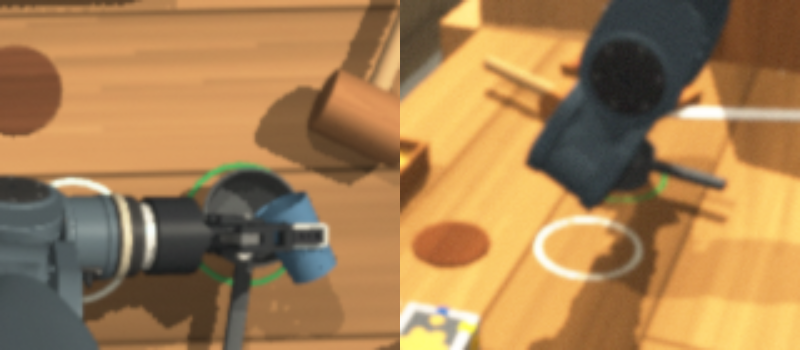

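Top view: the cup lies level with its mouth at (275,210), over the pan (centre about (250,215)), so the roll can continue to pour.

```bash
python3 -m handwheel '[{"offset":[0,0,0],"angular":[0,0,-0.06],"gripper":0},{"offset":[0,0,0],"angular":[0,0,-0.06],"gripper":0},{"offset":[0,0,0],"angular":[0,0,-0.06],"gripper":0},{"offset":[0,0,0],"angular":[0,0,-0.06],"gripper":0},{"offset":[0,0,0],"angular":[0,0,-0.06],"gripper":0},{"offset":[0,0,0],"angular":[0,0,-0.06],"gripper":0},{"offset":[0,0,0],"angular":[0,0,-0.06],"gripper":0},{"offset":[0,0,0],"angular":[0,0,-0.06],"gripper":0},{"offset":[0,0,0],"angular":[0,0,-0.06],"gripper":0},{"offset":[0,0,0],"angular":[0,0,-0.06],"gripper":0},{"offset":[0,0,0],"angular":[0,0,-0.06],"gripper":0},{"offset":[0,0,0],"angular":[0,0,-0.06],"gripper":0},{"offset":[0,0,0],"angular":[0,0,-0.06],"gripper":0},{"offset":[0,0,0],"angular":[0,0,-0.06],"gripper":0},{"offset":[0,0,0],"angular":[0,0,-0.06],"gripper":0},{"offset":[0,0,0],"angular":[0,0,-0.06],"gripper":0},{"offset":[0,0,0],"angular":[0,0,-0.06],"gripper":0},{"offset":[0,0,0],"angular":[0,0,-0.06],"gripper":0},{"offset":[0,0,0],"angular":[0,0,0],"gripper":0},{"offset":[0,0,0],"angular":[0,0,0],"gripper":0}]' |grep ft_
python3 -m handwheel '[{"offset":[0,0,0],"angular":[0,0,0.08],"gripper":0},{"offset":[0,0,0],"angular":[0,0,-0.08],"gripper":0},{"offset":[0,0,0],"angular":[0,0,0.08],"gripper":0},{"offset":[0,0,0],"angular":[0,0,-0.08],"gripper":0},{"offset":[0,0,0],"angular":[0,0,0],"gripper":0},{"offset":[0,0,0],"angular":[0,0,0],"gripper":0},{"offset":[0,0,0],"angular":[0,0,0],"gripper":0}]' |grep ft_
python3 plan2.py 530 -347 120 90 80 0
```

```text
ft_force: [0.2, -0.7, -0.8]
ft_force: [-0.5, 0.7, -1.6]
t 53.5 tcp [ 529.1 -347.1  120.5] q [  -5.   34.  -38.  -10.  -78. -116.] F [-0.5  0.7 -1.6] open 53.2
 turn [0.005 0.007 1.98 ] | 1.98 178.2 deg; shift now [-0.002 -0.003  0.   ]  after turn [0.002 0.004 0.   ]
```

```bash
python3 -m handwheel '[{"offset":[0,0,0],"angular":[0,0,0.09],"gripper":0},{"offset":[0,0,0],"angular":[0,0,0.09],"gripper":0},{"offset":[0,0,0],"angular":[0,0,0.09],"gripper":0},{"offset":[0,0,0],"angular":[0,0,0.09],"gripper":0},{"offset":[0,0,0],"angular":[0,0,0.09],"gripper":0},{"offset":[0,0,0],"angular":[0,0,0.09],"gripper":0},{"offset":[0,0,0],"angular":[0,0,0.09],"gripper":0},{"offset":[0,0,0],"angular":[0,0,0.09],"gripper":0},{"offset":[0,0,0],"angular":[0,0,0.09],"gripper":0},{"offset":[0,0,0],"angular":[0,0,0.09],"gripper":0},{"offset":[0,0,0],"angular":[0,0,0.09],"gripper":0},{"offset":[0,0,0],"angular":[0,0,0.09],"gripper":0},{"offset":[0,0,0],"angular":[0,0,0.09],"gripper":0},{"offset":[0,0,0],"angular":[0,0,0.09],"gripper":0},{"offset":[0,0,0],"angular":[0,0,0.09],"gripper":0},{"offset":[0,0,0],"angular":[0,0,0.09],"gripper":0},{"offset":[0,0,0],"angular":[0,0,0.09],"gripper":0},{"offset":[0,0,0],"angular":[0,0,0.09],"gripper":0},{"offset":[0,0,0],"angular":[0,0,0.09],"gripper":0},{"offset":[0,0,0],"angular":[0,0,0.09],"gripper":0}]' |grep ft_
python3 -m handwheel '[{"offset":[0,0,0],"angular":[0,0,0.09],"gripper":0},{"offset":[0,0,0],"angular":[0,0,0.09],"gripper":0},{"offset":[-0.1,0.02,-0.03],"angular":[0,0,0],"gripper":0},{"offset":[-0.15,0.04,-0.06],"angular":[0,0,0],"gripper":0},{"offset":[-0.15,0.04,-0.06],"angular":[0,0,0],"gripper":0},{"offset":[-0.1,0.04,-0.15],"angular":[0,0,0],"gripper":0},{"offset":[0,0.04,-0.18],"angular":[0,0,0],"gripper":0},{"offset":[0,0.04,-0.15],"angular":[0,0,0],"gripper":0},{"offset":[0,0,0],"angular":[0,0,0],"gripper":0},{"offset":[0,0,0],"angular":[0,0,0],"gripper":0}]' |grep ft_
python3 plan2.py 600 -220 250 175.2 60
python3 - <<'E'
from meas import *
im,d=grab('side','side15'); t,_=grab('top','top15')
cv2.imwrite('pics/c15.png',np.hstack([cv2.resize(t[140:280,300:460],None,fx=2.5,fy=2.5),cv2.resize(im[110:250,235:395],None,fx=2.5,fy=2.5)]))
E
```

```text
ft_force: [0.5, 0.1, -1.7]
ft_force: [0.4, -0.2, -1.9]
t 56.5 tcp [ 571.7 -272.6  237.4] q [  3.  31. -13.  59. -79. 103.] F [ 0.4 -0.2 -1.9] open 53.5
 turn [-0.885  0.173 -0.329] | 0.885 86.4 deg; shift now [-0.01   0.115 -0.215]  after turn [-0.091  0.219  0.057]
```

View pics/c15.png

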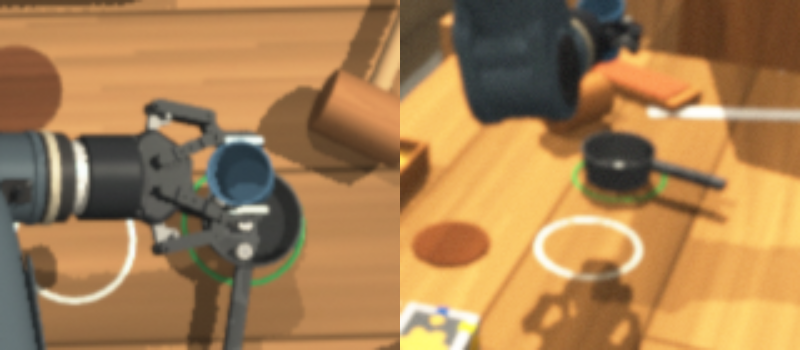

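Top view: the cup in the gripper at (240,172) looks empty. The side view shows no studs on the bench. The cup now goes back along the same path to its coaster.

```bash
python3 -m handwheel '[{"offset":[-0.005,0.057,-0.1],"angular":[0,0,0],"gripper":0},{"offset":[-0.005,0.057,-0.1],"angular":[0,0,0],"gripper":0},{"offset":[0,0,0],"angular":[-0.07,0.0137,-0.026],"gripper":0},{"offset":[0,0,0],"angular":[-0.07,0.0137,-0.026],"gripper":0},{"offset":[0,0,0],"angular":[-0.07,0.0137,-0.026],"gripper":0},{"offset":[0,0,0],"angular":[-0.07,0.0137,-0.026],"gripper":0},{"offset":[0,0,0],"angular":[-0.07,0.0137,-0.026],"gripper":0},{"offset":[0,0,0],"angular":[-0.07,0.0137,-0.026],"gripper":0},{"offset":[0,0,0],"angular":[-0.07,0.0137,-0.026],"gripper":0},{"offset":[0,0,0],"angular":[-0.07,0.0137,-0.026],"gripper":0},{"offset":[0,0,0],"angular":[-0.07,0.0137,-0.026],"gripper":0},{"offset":[0,0,0],"angular":[-0.07,0.0137,-0.026],"gripper":0},{"offset":[0,0,0],"angular":[-0.07,0.0137,-0.026],"gripper":0},{"offset":[0,0,0],"angular":[-0.07,0.0137,-0.026],"gripper":0},{"offset":[0,0,0],"angular":[-0.045,0.009,-0.017],"gripper":0},{"offset":[0,0,0],"angular":[0,0,0],"gripper":0},{"offset":[0,0,0],"angular":[0,0,0],"gripper":0}]' |grep ft_
python3 plan2.py 723 -60.3 146 175.2 60
```

```text
ft_force: [0.7, 0.1, -0.7]
t 58.2 tcp [ 597.3 -228.7  221.5] q [-13.   5. -58. -36. -17.   8.] F [ 0.7  0.1 -0.7] open 53.1
 turn [-0.269  0.037 -0.129] | 0.269 27.1 deg; shift now [0.221 0.844 0.193]  after turn [0.039 0.713 0.536]
```

```bash
python3 -m handwheel '[{"offset":[0,0,0],"angular":[-0.067,0.009,-0.032],"gripper":0},{"offset":[0,0,0],"angular":[-0.067,0.009,-0.032],"gripper":0},{"offset":[0,0,0],"angular":[-0.067,0.009,-0.032],"gripper":0},{"offset":[0,0,0],"angular":[-0.067,0.009,-0.032],"gripper":0},{"offset":[0.005,0.1,0.075],"angular":[0,0,0],"gripper":0},{"offset":[0.005,0.1,0.075],"angular":[0,0,0],"gripper":0},{"offset":[0.005,0.1,0.075],"angular":[0,0,0],"gripper":0},{"offset":[0.005,0.1,0.075],"angular":[0,0,0],"gripper":0},{"offset":[0.005,0.1,0.075],"angular":[0,0,0],"gripper":0},{"offset":[0.005,0.1,0.075],"angular":[0,0,0],"gripper":0},{"offset":[0.005,0.1,0.075],"angular":[0,0,0],"gripper":0},{"offset":[0,0,0],"angular":[0,0,0],"gripper":0},{"offset":[0,0,0],"angular":[0,0,0],"gripper":0}]' |grep ft_
python3 plan2.py 723 -60.3 80 175.2 60
python3 plan2.py 723 -60.3 38 175.2 60
```

```text
ft_force: [-0.7, 0.4, -1.4]
t 59.5 tcp [721.7 -60.2 146.5] q [ -5.  19. -52. -41.   0.  -0.] F [-0.7  0.4 -1.4] open 53.1
 turn [ 0.002 -0.001  0.001] | 0.002 0.2 deg; shift now [ 0.228 -0.     0.138]  after turn [0.228 0.    0.138]
t 59.5 tcp [721.7 -60.2 146.5] q [ -5.  19. -52. -41.   0.  -0.] F [-0.7  0.4 -1.4] open 53.1
 turn [ 0.002 -0.001  0.001] | 0.002 0.2 deg; shift now [ 0.373 -0.     0.222]  after turn [0.373 0.    0.222]
```

```bash
python3 -m handwheel '[{"offset":[0.08,0,0.048],"angular":[0,0,0],"gripper":0},{"offset":[0.1,0,0.06],"angular":[0,0,0],"gripper":0},{"offset":[0.1,0,0.06],"angular":[0,0,0],"gripper":0},{"offset":[0.06,0,0.034],"angular":[0,0,0],"gripper":0},{"offset":[0.02,0,0.012],"angular":[0,0,0],"gripper":0},{"offset":[0,0,0],"angular":[0,0,0],"gripper":0},{"offset":[0,0,0],"angular":[0,0,0],"gripper":0}]' |grep ft_
python3 plan2.py 723 -60.3 37 175.2 60
python3 - <<'E'
from meas import *
im,d=grab('side','side16'); W=cloud('side',d)
m=box((d>0)&(W[...,2]>.070)&(W[...,2]<.095)&hsvmask(im,95,120,120,30),235,272,170,200); rep('rim',W[m])
E
```

```text
ft_force: [1.0, 0.7, -1.5]
t 60.2 tcp [723.2 -62.   44.1] q [ -5.  35. -57. -62.   0.  -0.] F [ 1.   0.7 -1.5] open 53.3
 turn [ 0.001  0.001 -0.   ] | 0.001 0.1 deg; shift now [0.025 0.006 0.013]  after turn [0.025 0.007 0.013]
rim 10 mean [706.4 -57.9  79.9] z5/50/95 [73.5 78.4 88. ] rect (array([704.1, -58.1]), array([31. , 53.1]), 23.6)
```

```bash
python3 -m handwheel '[{"offset":[0.014,0.006,0.008],"angular":[0,0,0],"gripper":0},{"offset":[0,0,0],"angular":[0,0,0],"gripper":0},{"offset":[0,0,0],"angular":[0,0,0],"gripper":0}]' |egrep 'tcp|ft_'
python3 -m handwheel '[{"offset":[0.007,0,0.004],"angular":[0,0,0],"gripper":0},{"offset":[0,0,0],"angular":[0,0,0],"gripper":0},{"offset":[0,0,0],"angular":[0,0,0],"gripper":0}]' |egrep 'tcp|ft_'
python3 -m handwheel '[{"offset":[0.004,0,0.002],"angular":[0,0,0],"gripper":0},{"offset":[0,0,0],"angular":[0,0,0],"gripper":0},{"offset":[0,0,0],"angular":[0,0,0],"gripper":0}]' |egrep 'tcp|ft_'
```

```text
tcp_pos: [0.723, -0.0599, 0.0393]
ft_force: [0.1, -0.8, -0.8]
tcp_pos: [0.7231, -0.0599, 0.037]
ft_force: [-0.5, -0.4, 1.4]
tcp_pos: [0.7236, -0.0599, 0.0371]
ft_force: [-3.8, 0.9, 7.3]
```

```bash
python3 -m handwheel '[{"offset":[-0.003,0,-0.002],"angular":[0,0,0],"gripper":0},{"offset":[0,0,0],"angular":[0,0,0],"gripper":0.68},{"offset":[0,0,0],"angular":[0,0,0],"gripper":0.75},{"offset":[0,0,0],"angular":[0,0,0],"gripper":0.85},{"offset":[0,0,0],"angular":[0,0,0],"gripper":1},{"offset":[0,0,0],"angular":[0,0,0],"gripper":1},{"offset":[0,0,0],"angular":[0,0,0],"gripper":1},{"offset":[0,0,-0.05],"angular":[0,0,0],"gripper":1},{"offset":[0,0,-0.08],"angular":[0,0,0],"gripper":1},{"offset":[0,0,-0.1],"angular":[0,0,0],"gripper":1},{"offset":[0,0,-0.1],"angular":[0,0,0],"gripper":1},{"offset":[0,0,-0.1],"angular":[0,0,0],"gripper":1},{"offset":[-0.15,0,0],"angular":[0,0,0],"gripper":1},{"offset":[-0.15,0,0],"angular":[0,0,0],"gripper":1},{"offset":[-0.1,0,0],"angular":[0,0.09,0],"gripper":1},{"offset":[0,0,0],"angular":[0,0.09,0],"gripper":1},{"offset":[0,0.1,-0.1],"angular":[0,0.09,0],"gripper":1},{"offset":[0,0.1,-0.1],"angular":[0,0.09,0],"gripper":1},{"offset":[0,0.15,0],"angular":[0,0,0],"gripper":1},{"offset":[0,0.15,0],"angular":[0,0,0],"gripper":1}]'
python3 - <<'E'
from meas import *
import pan
pan.fit('top','p17t',(360,435,195,262)); t=cv2.imread('pics/p17t.png'); T=cloud('top',np.load('pics/p17t.npy'))
m=box((T[...,2]>.065)&(T[...,2]<.09),280,335,145,200); print(cv2.minEnclosingCircle((T[m][:,:2]*1000).astype(np.float32)), m.sum())
im,d=grab('side','side17')
cv2.imwrite('pics/v17.png',np.vstack([np.hstack([cv2.resize(t[145:255,285:435],(400,293),interpolation=cv2.INTER_CUBIC),cv2.resize(im[135:245,235:385],(400,293),interpolation=cv2.INTER_CUBIC)]),np.hstack([cv2.resize(t,(400,300)),cv2.resize(im,(400,300))])]))
E
```

```text
t: 63.2
tcp_pos: [0.6807, 0.0525, 0.187]
ee_rot: [0.04, 0.941, -0.011, 0.335]
ft_force: [0.9, -0.3, -0.9]
opening: 0.0855
grasp_force: 0.0
top 357 pan centre [ 551.5 -304.6]
((704.6131591796875, -59.137638092041016), 28.797590255737305) 123
```

View pics/v17.png

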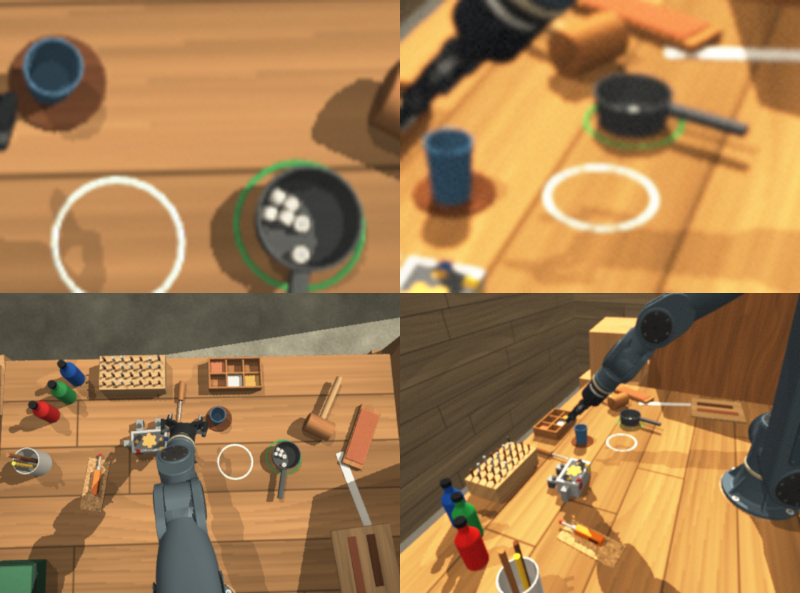

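The cup stands empty and upright on its coaster at (55,70). The pan sits centred in the green ring with all the studs in it at (290,215), the probe is on its pad, and nothing stray is left on the bench.

```bash
python3 -c "
from cell import job; print(job.job_done())"
```

```text
the job is handed in; nothing more can be done
None
```

I handed the job in at about 63 s, with no verdict returned: red, yellow and blue were touched in order at under 3 N, the probe is back on its cork pad, the pan is about 1 mm from the green ring's centre with the cup's studs and both strays in it, the cup is empty and upright on its coaster, and I never moved the mallet or awl.

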